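# Set a gearbox shaft up for its run-out check

## Robot

A 6-joint arm with a two-finger parallel gripper is mounted at the origin on the work surface. World frame = base frame: x ahead of the robot, y to its left, z up, the work surface at z = 0. Lengths are in m, angles in degrees, forces in N, time in s.
With the tool pointing down it reaches from about 0.375 to 0.9 m from the base axis. Payload 3.1 kg.
Tool frame: the origin (TCP) lies on the centre line of the jaws, within the pads' length; the fingertips stand 19 mm ahead of it and the grasp point (between the pads) is the TCP; z points along the fingers, y is the direction in which the jaws open and shut (so a half turn about z gives the same grasp; the last joint's range is limited). The gripper opens to 87 mm and grips with 3 to 60 N. Pads are 19 mm wide; open, the fingers measure 117 mm over their backs; the gripper's body (75 mm by 190 mm) begins 51 mm behind the grasp point.
Start: joints at [-81.904, 30.224, 82.088, -0, 67.689, -10.227], TCP at [0.197, -0.593, 0.242] pointing down, gripper open.
Joint ranges: [-176.69, 176.69], [-43.24, 126.21], [12.49, 139.97], [-82, 262], [0, 151.66], [-163.58, 163.58]. Speed limits (degrees/s): [159.86, 159.86, 180, 180, 180, 180].

## Interface

Orientations are given as a 3x3 rotation matrix whose columns are the frame's x, y, z axes.
In Python, from rig import bot gives the robot as it stands.
- The arm moves only by the tool carry_out, never from a script. Its argument "targets" is a list of rows, each a list of 6 numbers: the shift along the tool's x, y, z each as a share of 200 mm, from -1 to 1, then the turn, a rotation vector about the tool's x, y, z each as a share of pi/2 rad, from -1 to 1. In form: [[dx, dy, dz, ax, ay, az], ...]. A call has 1 to 20 rows; each row is the pose to reach, as a shift and turn from the pose measured when the call began, along the tool's axes at that moment; what a row does not reach only later rows make up. A row lasts 1/8 s, in which the tool goes at most 62.5 mm and 10.7 degrees, less where a joint would pass 70% of its speed; a pose out of reach is approached as far as the arm can. A call with a number of a shift or a turn outside -1 to 1 is refused whole. A call with a gripper value outside its range is refused whole. "jaw" is the gripper's target within -1 to 1 (fully open at 1, half-way at 0, shut at -1), set as the call begins (left out, the last holds). The fingers move at their own pace and stop on an object; the grip force is fixed at half the most. Time passes only in rows, so rows that repeat a pose let the fingers close. It gives the time, the measured TCP pose, the force and the opening at its end, in the units of the state.
- bot.read_state(): the state, without advancing time (a new reading comes with each control period).
- bot.capture(name): name is "side" or "top" or "wrist"; returns the picture (384x512x3 uint8, blue, green, red); there is no depth.
- bot.camera_info(name): a dict with "camera_matrix" (3x3 intrinsics, pixels), "view" (4x4, takes a point from world to camera coordinates); the wrist camera has in their place "mount" (4x4, takes a point from camera to tool coordinates, whose origin is the TCP and whose axes are the flange's). Camera axes: x right, y down, z forward; pixel columns grow to the right and rows downward; lengths in m; the calibration is good to about 2 mm. A picture is of the moment at which its call begins: read the wrist's pose just before it. camera_info takes no time and is no camera call.
- bot.hand_in(): hands the job in, once; it reports no verdict.
The state is a dict: "time_s": time; "joint_positions": joint angles; "qvel": joint speeds; "tau": joint torques, N m; "position": TCP position; "tcp_rot": TCP orientation; "force": force on the tool from outside, world axes, zero at the start; "moment": the same for the moment, N m; "opening": opening from 0.0 (shut) to 1.0 (fully open).
Only numpy, scipy, OpenCV 4.12 (cv2) and the standard library are available. Lean on these libraries where they do the work, as an engineer would, in place of code of your own. Each camera call takes 0.05 s, during which the arm holds its last target.

## Task

The selector rod with its shift fork is still lying in the two V-blocks of the run-out bench: take it out and put it down in the parts pan, wholly inside, not propped on the rim. Then lay the gearbox shaft from the wooden cradle gently in both V-blocks, thin spigot end towards the flip stop, and with the stop flipped fully down slide the shaft along until its end just bears, lightly, on the stop's setting screw. Flip the stop back up past upright without shifting the shaft, and leave everything else on the bench where it is.

Things in the scene. Friction and masses are not known exactly. Their poses are not given: they have to be found in the camera images.
- rig: Run-out bench, fixed: steel plate 160 (x) x 360 (y) x 20 mm carrying two V-blocks, the flip stop and a dial gauge. Origin: centre of the plate's underside, on the table; y runs along the plate towards the flip stop, x away from the robot, z up. Behind the stop its guide bar and carriage stand at x 30 to 110, y 80 to 180 mm, up to z 85 mm
- v_stop (a point): V-block nearer the stop (rig y +60 mm); axes as rig. Point: mid-block, where the 22 mm shaft's axis lies when seated (rig x 0, z 71.6 mm). Block 60 (x) x 30 (y) x 50 mm, top at z 70 mm; its 90 degree V runs along y, 14 mm deep, 28 mm wide. The 14 mm rod's axis lies 5.7 mm lower than this point
- v_far (a point): The same point in the other, equal V-block (rig y -86 mm, 146 mm from v_stop)
- stop_face (a point): Point on the flip stop's bar face that looks along -y of rig, where the shaft axis meets it when the stop is down (fixed, does not swing; axes as rig; rig x 0, y 115 to 127 mm). A setting screw in the bar here gauges the shaft: its flat head (its face: screw_face), 13 mm diameter, 4 mm thick, stands 4 to 20 mm proud towards the shaft. Its setting differs each time and is not reported
- stop_hinge (a point): Middle of the flip stop's hinge axis, 50 mm behind (+x of the rig) and 7 mm beyond (+y) stop_face, at the same height. The axis runs along y of rig. Axes as rig
- stop_tab (a point): Grip point of the flip stop: mid-thickness of the ribbed end of its steel bar, 100 mm from the hinge. The bar is 14 mm thick along the hinge axis (pinch it across that), 16 mm high and ends 15 mm beyond this point. This point swings with the stop
- flip_stop (a joint): Flip stop, rad: 0 = fully down, the bar level across the V line and pointing to -x of the rig; grows as it swings up and back, pi/2 upright, 2.0 end of travel. Light hinge, under 1 N at the tab: left below about 1 rad it drops home to 0, past upright it stays up. Pinched across its thickness it can turn between the fingers. Along y it is locked and rigid; more than 20 N on it is too hard
- dial (a point): Dial gauge, part of the rig, at the plate's end away from the stop: 54 mm dial swung out behind the plate on an arm from a 170 mm high magnetic stand (stand 44 x 46 mm at rig x 50, y -152 mm). Keep clear. Point: centre of the dial. Axes as rig
- rod_grip (a point): Grip point on the axis of the steel selector rod (14 mm diameter, 210 mm long, 0.45 kg with its fork), near its middle. Axes: y along the rod (at the start as y of the rig), x away from the fork, z up. The rod reaches from y -115 to +95 mm of this point
- fork (a point): Centre of the shift fork's hub on the rod, 46 mm from rod_grip along -y of its axes (same axes). Hub 25 mm diameter, 26 mm long; the cast fork, 9 to 13 mm thick along the rod, reaches out to x -75 mm and 43 mm above and below the rod's axis. At the start it stands on its lower prong on the plate, in the gap between the V-blocks
- rod_end_a (a point): Centre of the rod's end face at +y of rod_grip's axes (95 mm from rod_grip)
- rod_end_b (a point): Centre of the rod's other end face (115 mm from rod_grip)
- shaft_grip (a point): Grip point on the axis of the gearbox shaft (240 mm long, 0.65 to 0.9 kg), 20 mm from its centre of mass. x along the shaft to its spigot end, z up. Along x: spigot 15 mm diameter +106 to +88 mm; plain 22 mm barrel +88 to -22; 30 mm collar to -28; 50 mm gear to -44; 22 mm barrel to -120; 18 mm splined tail to -134. In the cradle its axis is 48 mm above the table
- shaft_tip (a point): Centre of the shaft's spigot end face, 106 mm from shaft_grip
- shaft_tail (a point): Centre of the shaft's splined end face, 134 mm from shaft_grip
- pan: Parts pan, fixed: a cast sump lying open side up, 262 (x) x 180 (y) x 45 mm (rim flange 282 x 198 mm), walls and floor 5 mm. Origin: centre of its underside on the table, x along its long side
- cradle: Wooden shaft cradle, fixed, 200 (x) x 70 (y) mm base board 12 mm thick, with two notched uprights 20 mm thick at x +70 and -70 mm, 48 mm high. Origin: centre of its underside; x along the shaft
- big_gear: Loose spur gear 72 mm diameter, 20 mm thick, lying flat; leave it alone. Origin under its centre
- small_gear: Loose spur gear 46 mm diameter, 14 mm thick, lying flat; leave it alone. Origin under its centre
- bearing: Loose ball bearing 52 mm diameter, 15 mm thick, lying flat on the front right corner of the run-out bench's plate; leave it alone. Origin under its centre
- baulk_ring: Loose synchroniser ring 72 mm diameter, 9 mm high; leave it alone. Origin under its centre
- spanner: Spanner 190 mm long lying flat; leave it alone. Origin under its middle, x along it
- tin: Plain tin 68 mm diameter, 100 mm high; leave it alone. Origin under its centre
- drift: Round steel drift 16 mm diameter, 130 mm long, lying down; leave it alone. Origin under its middle, x along it

How it is judged:
By the outcome, as a careful person would: the job done as asked, in the order asked, and still so for the second after the job is handed in, with the robot touching nothing.
It also fails if it takes over 72 s, if anything falls off the work surface, if the arm or the gripper's body presses on something with over 40 N, if the wrist force passes 120 N, or if a joint passes its speed limit or range.

## Working session

There is one attempt and no reset: what is moved stays moved. The work goes in short steps, Python scripts to look and compute and a tool call to move; the robot and the scene stay as the last step left them, time stands still between calls to the robot, and variables do not carry over. Pictures are saved under pics/ and viewed, and the job is handed in when it is done.

Besides the shell and the picture viewer there is one more tool, called as name(argument=value, ...), one argument or row to a line, values as JSON. carry_out: Moves the arm, as the interface text tells. Shift numbers are shares of 200 mm and turn numbers shares of pi/2 rad, none past 1 either way. Its arguments: {"type":"object","properties":{"targets":{"type":"array"},"jaw":{"type":"number"}},"required":["targets"]}

```bash
ls; mkdir -p pics; python3 - <<'E'
from rig import bot
import cv2, numpy as np
s=bot.read_state(); print(s)
for n in ("side","top","wrist"):
    im=bot.capture(n); cv2.imwrite(f"pics/{n}0.png",im); 
    print(n,{k:np.round(np.array(v),4).tolist() for k,v in bot.camera_info(n).items()})
E
```

```text
pics
{'time_s': 0.0, 'joint_positions': array([-8.19046510e+01,  3.02812483e+01,  8.21572970e+01, -1.36175521e-03,
        6.76886750e+01, -1.02277772e+01]), 'qvel': array([-0.11855606, -0.08873463, -0.03285136,  0.0201411 ,  0.02219922,
       -0.00530207]), 'tau': array([-2.14594074e-03, -4.40047181e+01, -1.76589561e+01,  6.31670561e-02,
        5.82822226e-02, -1.67311655e-04]), 'position': array([ 0.1964014 , -0.5926009 ,  0.24054206]), 'tcp_rot': array([[ 9.49295883e-01,  3.14383866e-01, -3.34448922e-04],
       [ 3.14383823e-01, -9.49293418e-01,  2.19518882e-03],
       [ 3.72641789e-04, -2.18902904e-03, -9.99997535e-01]]), 'force': array([-0.66006825,  0.64946029,  0.10907785]), 'moment': array([0.02951479, 0.01644494, 0.01048409]), 'opening': 1.0012135763950234}
side {'camera_matrix': [[375.0143, 0.0, 248.8897], [0.0, 375.0143, 191.732], [0.0, 0.0, 1.0]], 'view': [[0.9909, -0.1341, -0.0102, -0.5275], [-0.0888, -0.5956, -0.7984, 0.1666], [0.101, 0.792, -0.6021, 1.0482], [0.0, 0.0, 0.0, 1.0]]}
top {'camera_matrix': [[364.4722, 0.0, 261.0433], [0.0, 364.4722, 185.6693], [0.0, 0.0, 1.0]], 'view': [[0.0016, -0.9998, 0.02, 0.0469], [-0.9808, -0.0055, -0.1948, 0.577], [0.1949, -0.0193, -0.9806, 0.9631], [0.0, 0.0, 0.0, 1.0]]}
wrist {'camera_matrix': [[287.965, 0.0, 252.2084], [0.0, 287.965, 193.0687], [0.0, 0.0, 1.0]], 'mount': [[-0.0, -0.966, -0.2586, 0.0711], [1.0, 0.0004, -0.0014, -0.0], [0.0014, -0.2586, 0.966, -0.1429], [0.0, 0.0, 0.0, 1.0]]}
```

View pics/side0.png

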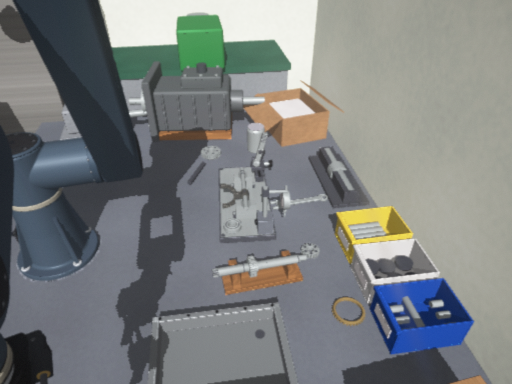

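View pics/top0.png

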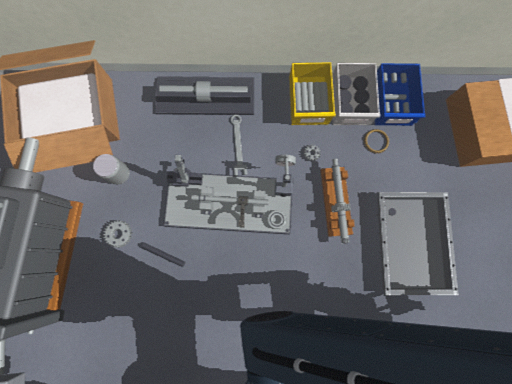

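View pics/wrist0.png

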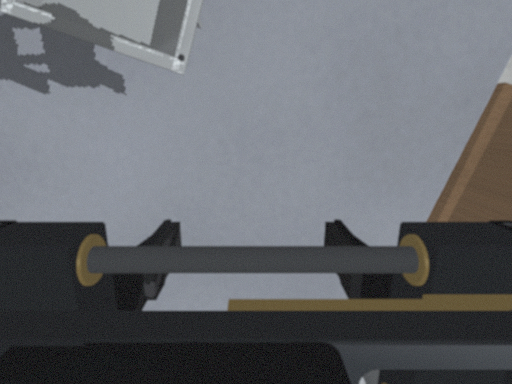

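```bash
python3 - <<'E'
import cv2
a=cv2.imread("pics/top0.png")
cv2.imwrite("pics/top0a.png",cv2.resize(a[105:245,150:310],None,fx=5,fy=5,interpolation=cv2.INTER_CUBIC)[:600,:800])
cv2.imwrite("pics/top0b.png",cv2.resize(a[110:305,300:470],None,fx=3.05,fy=3.05,interpolation=cv2.INTER_CUBIC)[:600,:800])
b=cv2.imread("pics/side0.png")
cv2.imwrite("pics/side0a.png",cv2.resize(b[120:300,180:340],None,fx=3.3,fy=3.3,interpolation=cv2.INTER_CUBIC)[:600,:800])
E
```

```text
(no output)
```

View pics/top0a.png

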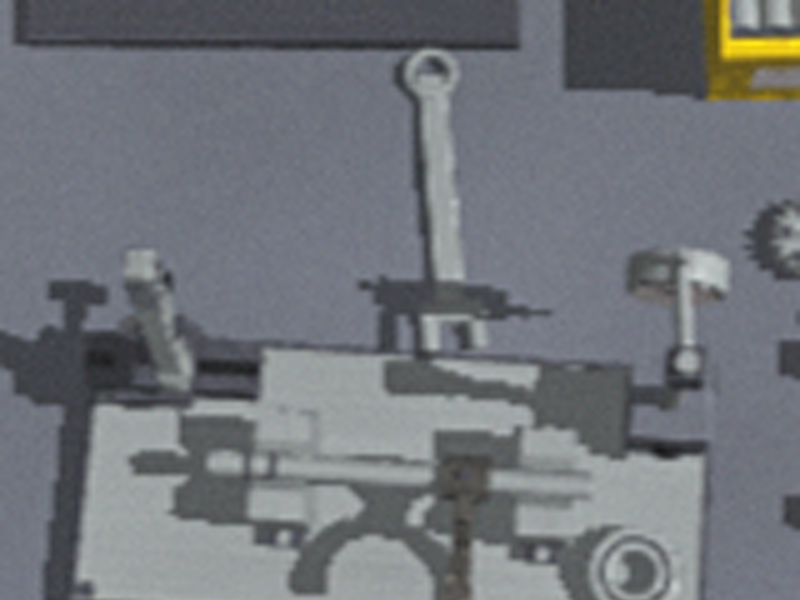

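View pics/top0b.png

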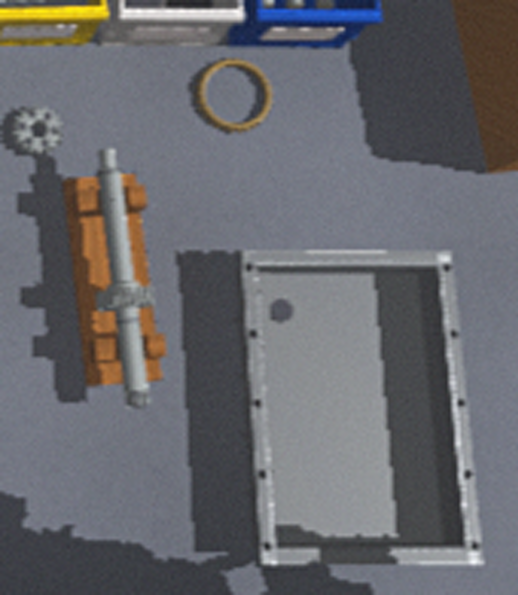

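View pics/side0a.png

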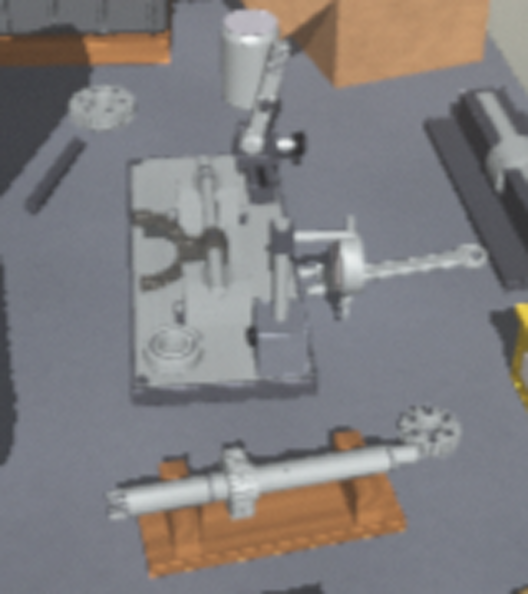

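```bash
cat > h.py <<'E'
import numpy as np, cv2
from scipy.spatial.transform import Rotation as R
from rig import bot
def cam(n,st=None):
    i=bot.camera_info(n); K=np.array(i["camera_matrix"])
    if n=="wrist":
        T=np.eye(4); T[:3,:3]=st["tcp_rot"]; T[:3,3]=st["position"]
        V=np.linalg.inv(T@np.array(i["mount"]))
    else: V=np.array(i["view"])
    return K,V
def proj(c,P):
    K,V=c; P=np.atleast_2d(P); q=(V[:3,:3]@P.T+V[:3,3:]); q=K@q; return (q[:2]/q[2]).T
def back(c,uv,z):
    K,V=c; C=-V[:3,:3].T@V[:3,3]; d=V[:3,:3].T@np.linalg.inv(K)@np.array([uv[0],uv[1],1.]); return C+d*(z-C[2])/d[2]
def shoot(n,tag):
    s=bot.read_state(); im=bot.capture(n); cv2.imwrite(f"pics/{tag}.png",im); 
    np.savez(f"pics/{tag}.npz",position=s["position"],tcp_rot=s["tcp_rot"]); return s,im
def loadst(tag):
    d=np.load(f"pics/{tag}.npz"); return dict(position=d["position"],tcp_rot=d["tcp_rot"])
def crop(tag,r0,r1,c0,c1,f,out):
    a=cv2.imread(f"pics/{tag}.png")[r0:r1,c0:c1]
    a=cv2.resize(a,None,fx=f,fy=f,interpolation=cv2.INTER_CUBIC); 
    for k in range(0,a.shape[1],100): cv2.putText(a,str(round(c0+k/f,1)),(k,10),0,.35,(0,0,255)); cv2.line(a,(k,0),(k,6),(0,0,255))
    for k in range(0,a.shape[0],100): cv2.putText(a,str(round(r0+k/f,1)),(0,k+10),0,.35,(0,0,255)); cv2.line(a,(0,k),(6,k),(0,0,255))
    cv2.imwrite(f"pics/{out}.png",a[:600,:800])
def rows(P,Rm,st=None):
    "shift/turn shares of target pose from current"
    st=st or bot.read_state(); R0=np.array(st["tcp_rot"])
    d=R0.T@(np.array(P)-st["position"])/0.2
    a=R.from_matrix(R0.T@np.array(Rm)).as_rotvec()/(np.pi/2)
    return np.round(np.r_[d,a],4).tolist()
def down(yaw):
    "tool pointing down, tool x at yaw (deg) from world x"
    c,s=np.cos(np.radians(yaw)),np.sin(np.radians(yaw)); return np.array([[c,s,0],[s,-c,0],[0,0,-1.]])
E
python3 - <<'E'
from h import *
crop("top0",160,240,155,300,5.5,"t1")
c=cam("top")
for n,uv,z in [("plateFL",(163,225),.02),("plateFR",(290,234),.02),("shaft tip",(336,159),.048),("tail",(346.5,241),.048),("panTL",(380,193),.045),("panTR",(448,193),.045),("panBR",(457,294),.045),("panBL",(387,294),.045)]:
    print(n,back(c,uv,z).round(3))
E
```

```text
plateFL [0.469 0.325 0.02 ]
plateFR [ 0.445 -0.034  0.02 ]
shaft tip [ 0.658 -0.166  0.048]
tail [ 0.425 -0.186  0.048]
panTL [ 0.56  -0.289  0.045]
panTR [ 0.561 -0.484  0.045]
panBR [ 0.284 -0.481  0.045]
panBL [ 0.284 -0.29   0.045]
```

View pics/t1.png

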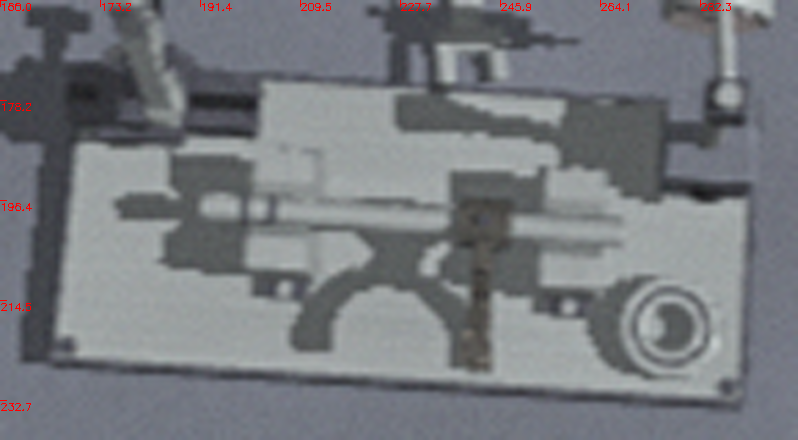

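```bash
cat > m.py <<'E'
from h import *
def rigT(x,y,yawdeg):
    T=np.eye(4); T[:3,:3]=R.from_euler('z',yawdeg,degrees=True).as_matrix(); T[:3,3]=[x,y,0]; return T
def W(T,p): return (T[:3,:3]@np.atleast_2d(p).T).T+T[:3,3]
def boxl(x0,x1,y0,y1,z): return [[x0,y0,z],[x1,y0,z],[x1,y1,z],[x0,y1,z],[x0,y0,z]]
RIG=[boxl(-80,80,-180,180,20),boxl(-30,30,45,75,70),boxl(-30,30,-101,-71,70),boxl(30,110,80,180,85),boxl(28,72,-175,-129,170),[[0,-101,71.6],[0,75,71.6]],
 [[50,128,71.6],[50-100*np.cos(2),128,71.6+100*np.sin(2)]]]
def draw(im,c,T,polys,f,off,col=(0,0,255)):
    for P in polys:
        uv=(proj(c,W(T,np.array(P,float)/1000))-off)*f
        cv2.polylines(im,[np.round(uv).astype(int)],False,col,1,cv2.LINE_AA)
def ov(tag,c,items,r0,r1,c0,c1,f,out):
    a=cv2.resize(cv2.imread(f"pics/{tag}.png")[r0:r1,c0:c1],None,fx=f,fy=f,interpolation=cv2.INTER_CUBIC)
    for T,polys,col in items: draw(a,c,T,polys,f,np.array([c0,r0]),col)
    cv2.imwrite(f"pics/{out}.png",a[:600,:800])
E
python3 - <<'E'
from m import *
c=cam("top")
FL=back(c,(164.1,225.8),.02);FR=back(c,(289.9,233.3),.02)
d=FL-FR; L=np.linalg.norm(d); yaw=np.degrees(np.arctan2(-d[0],d[1])); print(FL,FR,L,yaw)
mid=(FL+FR)/2; o=mid+R.from_euler('z',yaw,degrees=True).apply([.08,0,0]); print(o)
T=rigT(o[0],o[1],yaw)
ov("top0",c,[(T,RIG,(0,0,255))],140,240,155,300,5.5,"o1")
ov("side0",cam("side"),[(T,RIG,(0,0,255))],120,260,180,320,4.2,"o2")
for uv in [(191.4,197.3),(268,202)]:
    p=back(c,uv,.066); print((T[:3,:3].T@(p-T[:3,3])*1000).round(1))
E
```

```text
[0.46707621 0.32167473 0.02      ] [ 0.44709962 -0.03359265  0.02      ] 0.35582858120425886 -3.2183373094453085
[0.53696174 0.13954975 0.02      ]
[ -1.3 100.7  66. ]
[  -1.5 -109.8   66. ]
```

View pics/o1.png

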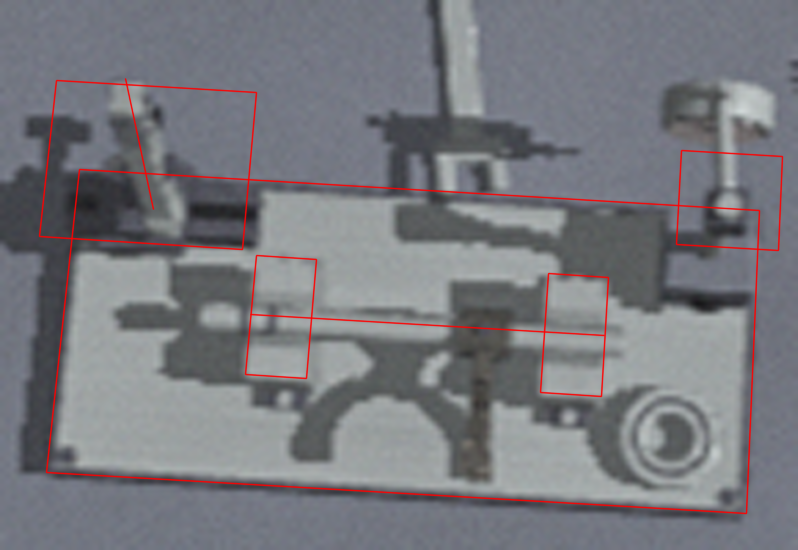

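View pics/o2.png

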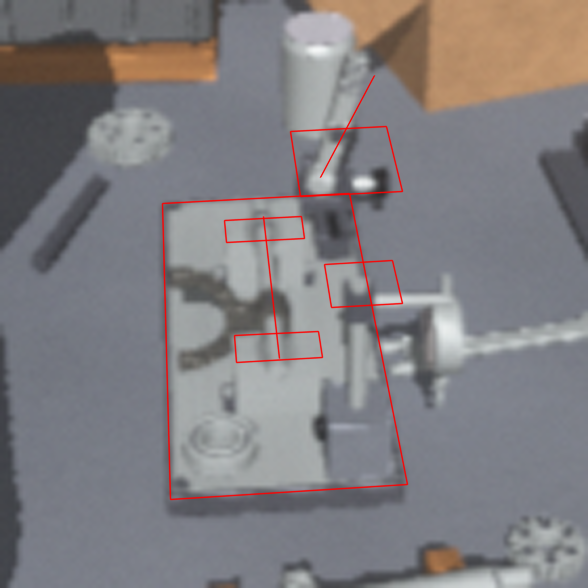

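```bash
cat > p.py <<'E'
from m import *
import sys
T=rigT(.5370,.1395,-3.22)
def plan(P,yaw,st=None):
    st=st or bot.read_state(); r=rows(P,down(yaw),st); print("full",r, "t",round(st["time_s"],2))
    k=max(1,np.abs(r[:3]).max()); 
    if k>1: print("capped",np.round(np.array(r[:3])/k,3).tolist())
    n=np.linalg.norm(r[:3])/k*200/62.5; print("rows",n, "turn rows",np.linalg.norm(r[3:])*90/10.7)
E
python3 - <<'E'
from p import *
P=W(T,[0,.02,.25])[0]; print(P); plan(P,86.8)
# dial
A=[];b=[]
for n,uv in (("top",(285.5,159)),("side",(284.8,201))):
    K,V=cam(n); M=K@V[:3]
    for i in (0,1): A.append(M[i]-uv[i]*M[2])
A=np.array(A); x=np.linalg.lstsq(A[:,:3],-A[:,3],rcond=None)[0]; print("dial",x, T[:3,:3].T@(x-T[:3,3]))
E
```

```text
[0.5381234  0.15946842 0.25      ]
full [2.8042, -3.0334, -0.0401, -0.0008, -0.0008, -0.7608] t 0.15
capped [0.924, -1.0, -0.013]
rows 4.358073792344091 turn rows 6.399259412124984
dial [ 0.63401594 -0.01471426  0.11830795] [ 0.10552499 -0.1485214   0.11830795]
```

carry_out(
  targets=[
    [0.92,-1.0,-0.02,0,0,-0.5],
    [0.92,-1.0,-0.02,0,0,-0.5],
    [0.92,-1.0,-0.02,0,0,-0.5],
    [0.92,-1.0,-0.02,0,0,-0.5],
    [0.92,-1.0,-0.02,0,0,-0.5],
  ],
)

```text
time_s: 0.78
position: [0.3086, -0.3409, 0.2449]
tcp_rot: [[0.445, 0.896, -0.001], [0.896, -0.445, 0.004], [0.003, -0.003, -1.0]]
force: [0.4, -1.2, 0.4]
opening: 0.999
```

```bash
python3 - <<'E'
from p import *
P=W(T,[0,.02,.25])[0]; plan(P,86.8)
E
```

```text
full [2.7515, -0.0842, -0.0156, -0.0015, -0.0025, -0.2577] t 0.78
capped [1.0, -0.031, -0.006]
rows 3.2015493784371882 turn rows 2.1677088071550794
```

carry_out(
  targets=[
    [1.0,-0.03,-0.01,0,0,-0.1],
    [1.0,-0.03,-0.01,0,0,-0.2],
    [1.0,-0.03,-0.01,0,0,-0.26],
  ],
)

```text
time_s: 1.15
position: [0.3858, -0.1726, 0.2475]
tcp_rot: [[0.05, 0.999, -0.001], [0.999, -0.05, 0.004], [0.004, -0.001, -1.0]]
force: [0.2, -0.2, 0.2]
opening: 1.002
```

```bash
python3 - <<'E'
from p import *
P=W(T,[0,.02,.25])[0]; plan(P,86.8)
E
```

```text
full [1.696, 0.6778, -0.0061, -0.0006, -0.0027, 0.0038] t 1.15
capped [1.0, 0.4, -0.004]
rows 3.4461044144740387 turn rows 0.03953271028037384
```

carry_out(
  targets=[
    [1.0,0.5,0,0,0,0],
    [1.0,0.5,0,0,0,0],
    [1.0,0.5,0,0,0,0],
    [1.0,0.5,0,0,0,0],
  ],
)

```text
time_s: 1.65
position: [0.4965, 0.0249, 0.2482]
tcp_rot: [[0.047, 0.999, -0.0], [0.999, -0.047, 0.004], [0.004, -0.001, -1.0]]
force: [0.2, 0.6, -0.3]
opening: 0.996
```

carry_out(
  targets=[
    [0.7,0.18,0,0,0,0],
    [0.7,0.18,0,0,0,0],
    [0.7,0.18,0,0,0,0],
    [0.7,0.18,0,0,0,0],
  ],
  jaw=-0.15,
)

```text
time_s: 2.15
position: [0.5391, 0.1647, 0.2484]
tcp_rot: [[0.044, 0.999, -0.001], [0.999, -0.044, 0.004], [0.004, -0.001, -1.0]]
force: [-0.8, 0.1, -0.5]
opening: 0.634
```

```bash
python3 - <<'E'
from p import *
s,im=shoot("wrist","w1"); print(s["position"],s["time_s"],s["opening"])
c=cam("wrist",s)
ov("w1",c,[(T,RIG,(0,0,255))],0,384,0,512,1.55,"w1o")
E
```

```text
[0.53906771 0.16469401 0.24838614] 2.15 0.6340466043844305
```

View pics/w1o.png

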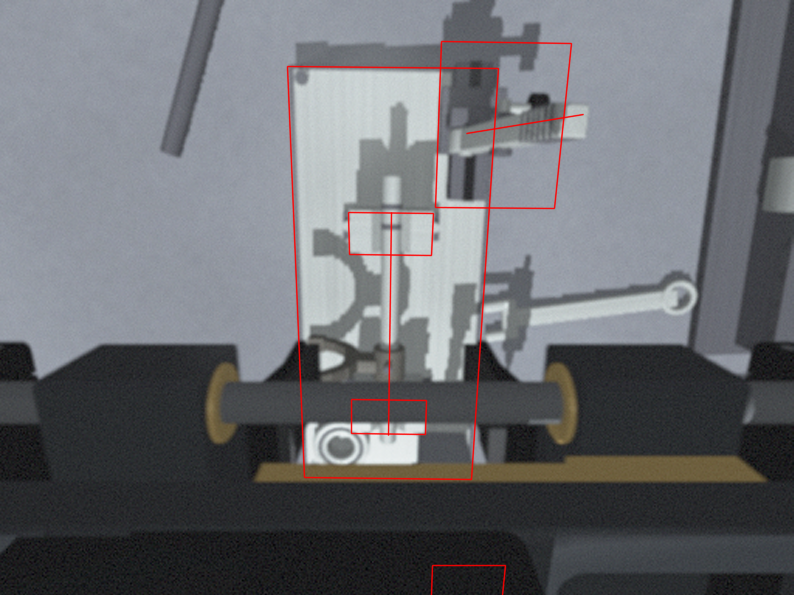

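```bash
python3 - <<'E'
from p import *
crop("w1",40,150,230,390,5,"w1c")
s=loadst("w1"); c=cam("wrist",s)
for uv,z in [((252.5,115),.066)]:
    p=back(c,uv,z); print((T[:3,:3].T@(p-T[:3,3])*1000).round(1))
E
```

```text
[ 0.2 98.2 66. ]
```

View pics/w1c.png

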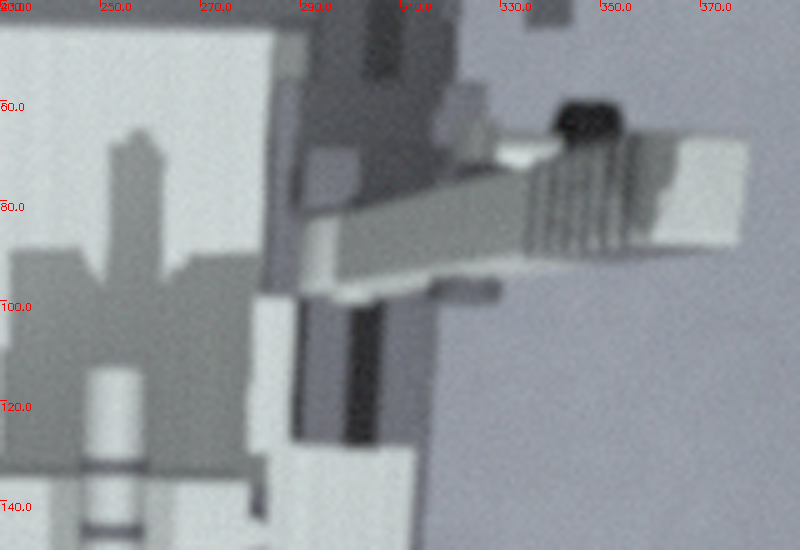

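```bash
python3 - <<'E'
from p import *
s=loadst("w1"); c=cam("wrist",s)
L=lambda p:(T[:3,:3].T@(p-T[:3,3])*1000).round(1)
for n,uv,z in [("screwface",(323,100.3),.117),("screw top",(323,95),.117),("screw L",(316.5,98),.117),("screw R",(330,98),.117),("bar end corners",(378.5,89),.18),("bar end top",(379.5,67.5),.18),("bar lower at base",(290,99),.085),("bar upper base",(290,83),.085),("bar low mid",(335,92),.14)]:
    print(n,L(back(c,uv,z)),L(back(c,uv,z+.01)))
Cc=-c[1][:3,:3].T@c[1][:3,3]; print("cam",L(Cc))
E
```

```text
screwface [ 64.2 111.5 117. ] [ 61.8 110.9 127. ]
screw top [ 63.8 116.  117. ] [ 61.5 115.3 127. ]
screw L [ 58.1 113.4 117. ] [ 56.  112.7 127. ]
screw R [ 70.4 113.5 117. ] [ 67.8 112.9 127. ]
bar end corners [ 87.4 115.7 180. ] [ 83.3 114.8 190. ]
bar end top [ 86.4 129.5 180. ] [ 82.4 127.9 190. ]
bar lower at base [ 38.1 114.2  85. ] [ 36.8 113.6  95. ]
bar upper base [ 37.4 129.4  85. ] [ 36.2 128.3  95. ]
bar low mid [ 68.2 116.8 140. ] [ 65.6 115.9 150. ]
cam [  0.4  95.4 391.6]
```

```bash
python3 - <<'E'
from p import *
P=W(T,[0,.005,.069])[0]; plan(P,86.8)
E
```

```text
full [-0.0984, -0.0012, 0.8964, -0.001, -0.0024, 0.0067] t 2.2
rows 2.8857133728768005 turn rows 0.06044966447830974
```

carry_out(
  targets=[
    [-0.1,0,0.3,0,0,0.007],
    [-0.1,0,0.5,0,-0.002,0.007],
    [-0.1,0,0.7,0,-0.002,0.007],
    [-0.1,0,0.8,0,-0.002,0.007],
    [-0.1,0,0.87,0,-0.002,0.007],
    [-0.1,0,0.895,0,-0.002,0.007],
    [-0.1,0,0.895,0,-0.002,0.007],
  ],
)

```text
time_s: 3.08
position: [0.5378, 0.1438, 0.0696]
tcp_rot: [[0.057, 0.998, -0.001], [0.998, -0.057, 0.001], [0.001, -0.001, -1.0]]
force: [0.0, -0.2, 0.6]
opening: 0.425
```

```bash
python3 - <<'E'
from p import *
s,im=shoot("wrist","w2"); print(s["position"],s["time_s"],s["opening"],s["force"])
shoot("side","s2")
ov("w2",cam("wrist",s),[(T,RIG,(0,0,255))],0,384,0,512,1.55,"w2o")
crop("s2",130,240,190,320,5,"s2c")
E
```

```text
[0.53777868 0.143839   0.06962729] 3.075 0.4252021340166542 [ 2.78329447e-04 -1.65752435e-01  6.36735185e-01]
```

View pics/w2o.png

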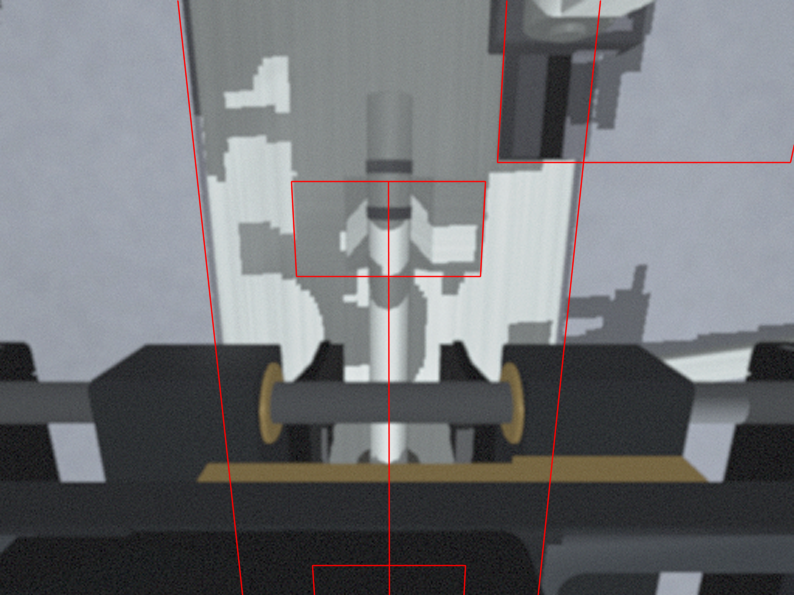

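View pics/s2c.png

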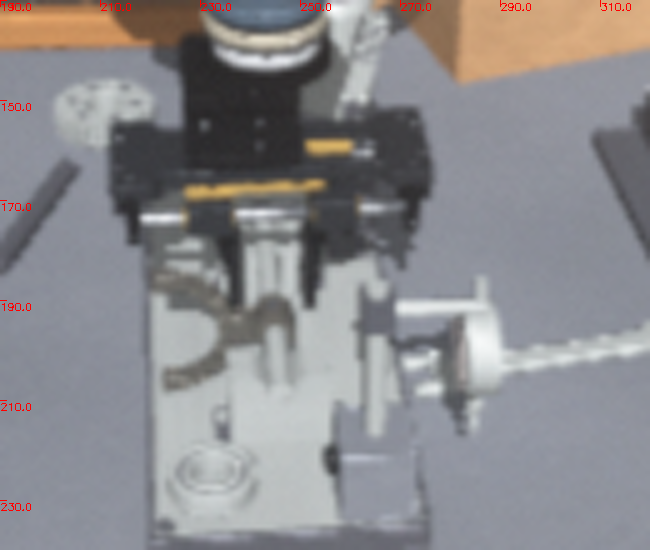

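carry_out(
  targets=[
    [0,0,0,0,0,0],
    [0,0,0,0,0,0],
    [0,0,0,0,0,0],
    [0,0,0,0,0,0],
    [0,0,0,0,0,0],
  ],
  jaw=-1,
)

```text
time_s: 3.8
position: [0.5369, 0.1443, 0.0703]
tcp_rot: [[0.056, 0.998, -0.002], [0.998, -0.056, 0.001], [0.001, -0.002, -1.0]]
force: [-4.3, 0.3, 5.7]
opening: 0.147
```

carry_out(
  targets=[
    [0,0,-0.02,0,0,0],
    [0,0,-0.06,0,0,0],
    [0,0,-0.15,0,0,0],
    [0,0,-0.3,0,0,0],
    [0,0,-0.5,0,0,0],
    [0,0,-0.5,0,0,0],
  ],
)

```text
time_s: 4.55
position: [0.54, 0.1444, 0.1733]
tcp_rot: [[0.056, 0.998, 0.007], [0.998, -0.056, 0.001], [0.002, 0.007, -1.0]]
force: [0.6, 0.1, -4.6]
opening: 0.149
```

```bash
python3 - <<'E'
from p import *
shoot("side","s3"); s=bot.read_state(); print(s["force"],s["moment"],s["opening"],s["position"])
crop("s3",90,220,190,320,4.5,"s3c")
E
```

```text
[-0.2763754  -0.11894237 -5.16082645] [ 0.08412538 -0.14752252  0.05656939] 0.1524466573506983 [0.53826502 0.1441919  0.17136101]
```

View pics/s3c.png

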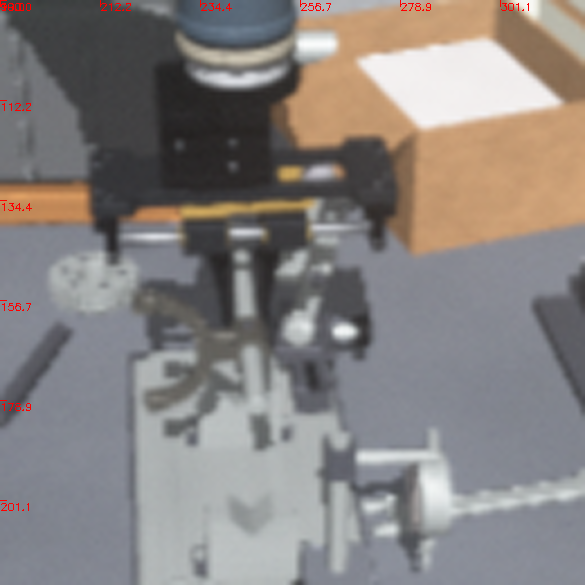

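```bash
python3 - <<'E'
from p import *
s=loadst("w2"); c=cam("wrist",s); print("rod end", (T[:3,:3].T@(back(c,(251.6,59.5),.066)-T[:3,3])*1000).round(1))
plan([.432,-.41,.21],0)
E
```

```text
rod end [  0.7 100.9  66. ]
full [-2.7963, -0.3737, -0.197, 0.0003, -0.0013, 0.964] t 4.6
capped [-1.0, -0.134, -0.07]
rows 3.2363109807696624 turn rows 8.10841898049033
```

carry_out(
  targets=[
    [-0.15,-0.1,-0.2,0,0,0],
    [-0.45,-0.2,-0.25,0,0,0.1],
    [-0.75,-0.25,-0.25,0,0,0.2],
    [-1.0,-0.3,-0.25,0,0,0.3],
  ],
)

```text
time_s: 5.1
position: [0.4655, -0.0538, 0.2197]
tcp_rot: [[0.508, 0.861, -0.001], [0.861, -0.508, 0.002], [0.001, -0.001, -1.0]]
force: [0.6, 0.1, -4.8]
opening: 0.152
```

```bash
python3 - <<'E'
from p import *
plan([.432,-.41,.21],0)
E
```

```text
full [-1.6191, 0.7613, 0.0456, -0.0011, -0.0002, 0.6605] t 5.1
capped [-1.0, 0.47, 0.028]
rows 3.537238896902745 turn rows 5.55561543576584
```

carry_out(
  targets=[
    [-0.3,0.15,0,0,0,0.11],
    [-0.6,0.3,0,0,0,0.22],
    [-0.85,0.4,0,0,0,0.34],
    [-1.0,0.47,0,0,0,0.45],
  ],
)

```text
time_s: 5.6
position: [0.4435, -0.2766, 0.2174]
tcp_rot: [[0.949, 0.316, -0.002], [0.316, -0.949, 0.003], [-0.001, -0.003, -1.0]]
force: [0.2, 0.5, -4.4]
opening: 0.148
```

```bash
python3 - <<'E'
from p import *
plan([.432,-.41,.17],0)
E
```

```text
full [-0.2654, 0.615, 0.2353, -0.0019, 0.0012, 0.205] t 5.6
rows 2.2718383041052896 turn rows 1.7244026638584211
```

carry_out(
  targets=[
    [-0.12,0.28,0,0,0,0.1],
    [-0.22,0.5,0.1,0,0,0.2],
    [-0.265,0.615,0.2,0,0,0.205],
    [-0.265,0.615,0.235,0,0,0.205],
  ],
)

```text
time_s: 6.1
position: [0.4305, -0.4109, 0.1664]
tcp_rot: [[1.0, -0.003, -0.005], [-0.003, -1.0, 0.006], [-0.005, -0.006, -1.0]]
force: [-0.0, 0.6, -5.0]
opening: 0.151
```

```bash
python3 - <<'E'
from p import *
s,im=shoot("wrist","w4"); print(s["position"],s["time_s"],s["opening"],s["force"],s["moment"])
shoot("side","s4"); shoot("top","t4")
crop("s4",180,384,100,350,2.9,"s4c"); crop("t4",150,320,350,500,3.5,"t4c")
E
```

```text
[ 0.43049331 -0.4109232   0.1664    ] 6.1 0.1509609652196695 [-0.00640231  0.62427169 -5.01147546] [ 0.0143979  -0.11525609 -0.00810394]
```

View pics/w4.png

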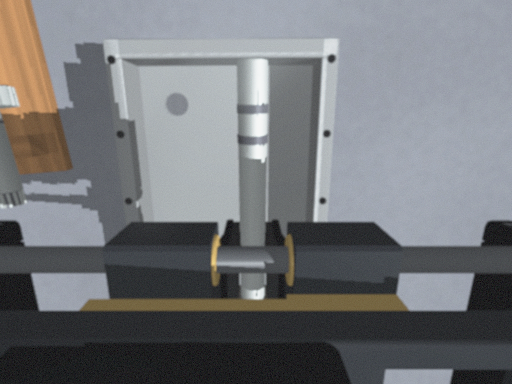

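View pics/s4c.png

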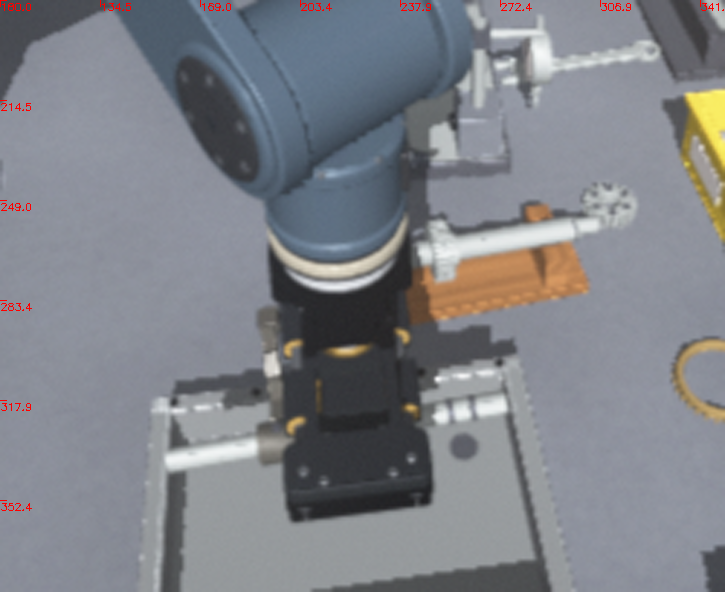

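View pics/t4c.png

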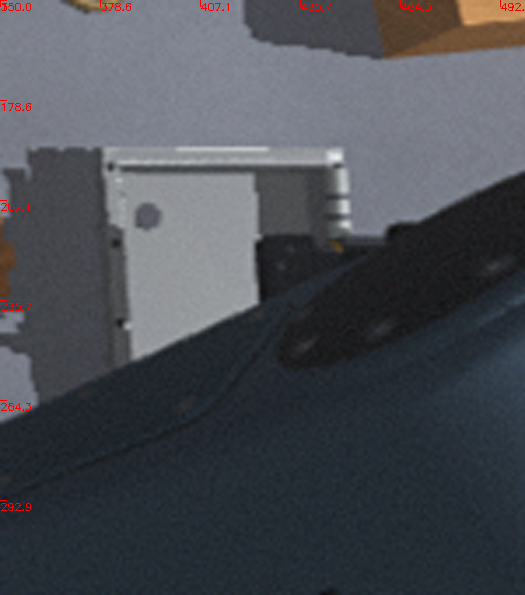

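```bash
python3 - <<'E'
from p import *
s=loadst("w4"); c=cam("wrist",s)
for n,uv,z in [("rim outer L",(107,42),.045),("rim outer R",(338,42),.045),("floor edge",(160,66),.006),("floorL",(140,100),.006),("rod end",(253,61),.1664),("innerL top",(126,100),.044),("inner R top",(322,100),.044)]:
    print(n,back(c,uv,z).round(4))
E
```

```text
rim outer L [ 0.5607 -0.2889  0.045 ]
rim outer R [ 0.5598 -0.4812  0.045 ]
floor edge [ 0.5479 -0.3197  0.006 ]
floorL [ 0.5164 -0.2968  0.006 ]
rod end [ 0.5257 -0.4112  0.1664]
innerL top [ 0.5146 -0.2989  0.044 ]
inner R top [ 0.5141 -0.4709  0.044 ]
```

carry_out(
  targets=[
    [0,0,0.2,0,0,0],
    [0,0,0.4,0,0,0],
    [0,0,0.5,0,0,0],
    [0,0,0.54,0,0,0],
    [0,0,0.56,0,0,0],
  ],
)

```text
time_s: 6.88
position: [0.4318, -0.4072, 0.0575]
tcp_rot: [[1.0, 0.001, -0.003], [0.001, -1.0, 0.006], [-0.003, -0.006, -1.0]]
force: [0.5, 0.3, 0.3]
opening: 0.149
```

carry_out(
  targets=[
    [0,0,0.04,0,0,0],
    [0,0,0.07,0,0,0],
    [0,0,0.09,0,0,0],
  ],
)

```text
time_s: 7.25
position: [0.4324, -0.4086, 0.0401]
tcp_rot: [[1.0, 0.001, -0.002], [0.001, -1.0, 0.003], [-0.002, -0.003, -1.0]]
force: [1.0, -3.4, 0.7]
opening: 0.153
```

carry_out(
  targets=[
    [0,0,0.025,0,0,0],
    [0,0,0.05,0,0,0],
    [0,0,0.055,0,0,0],
  ],
)

```text
time_s: 7.62
position: [0.4319, -0.4079, 0.0284]
tcp_rot: [[1.0, 0.001, -0.003], [0.001, -1.0, 0.004], [-0.003, -0.004, -1.0]]
force: [0.8, -2.2, 1.2]
opening: 0.15
```

```bash
python3 - <<'E'
from p import *
s,im=shoot("side","s5"); print(s["position"],s["time_s"],s["opening"],s["force"],s["moment"])
crop("s5",180,384,100,350,2.9,"s5c")
E
```

```text
[ 0.43189873 -0.40790424  0.02838194] 7.625 0.14955765031202461 [ 0.81693331 -2.23526889  1.21864827] [-0.12105366 -0.00891004  0.04615288]
```

View pics/s5c.png

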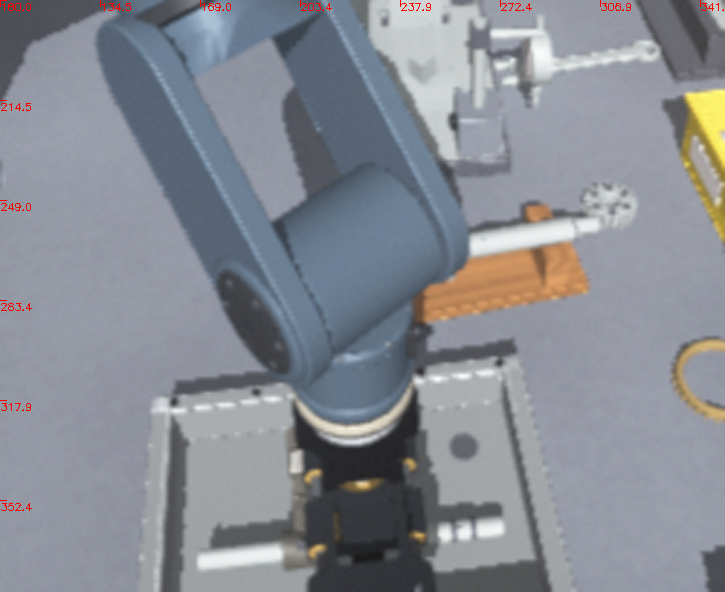

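carry_out(
  targets=[
    [0,0,0,0,0,0],
    [0,0,0,0,0,0],
    [0,0,0,0,0,0],
    [0,0,0,0,0,0],
  ],
  jaw=-0.1,
)

```text
time_s: 8.18
position: [0.432, -0.4077, 0.0286]
tcp_rot: [[1.0, 0.001, -0.003], [0.001, -1.0, 0.004], [-0.003, -0.004, -1.0]]
force: [-0.1, -0.2, 0.5]
opening: 0.43
```

carry_out(
  targets=[
    [0,0,-0.08,0,0,0],
    [0,0,-0.3,0,0,0],
    [0,0,-0.6,0,0,0],
    [0,0,-0.9,0,0,0],
  ],
)

```text
time_s: 8.68
position: [0.4321, -0.408, 0.2112]
tcp_rot: [[1.0, 0.001, -0.003], [0.001, -1.0, 0.004], [-0.003, -0.004, -1.0]]
force: [-0.0, -1.2, -0.1]
opening: 0.45
```

```bash
python3 - <<'E'
from p import *
s,im=shoot("wrist","w6"); print(s["position"],s["time_s"],s["opening"],s["force"],s["moment"])
shoot("side","s6")
crop("s6",180,384,100,350,2.9,"s6c")
E
```

```text
[ 0.43211647 -0.40800108  0.21117698] 8.675 0.4500816285895501 [-0.01789452 -1.18844679 -0.06875429] [ 0.00207437 -0.01041316  0.00757021]
```

View pics/s6c.png

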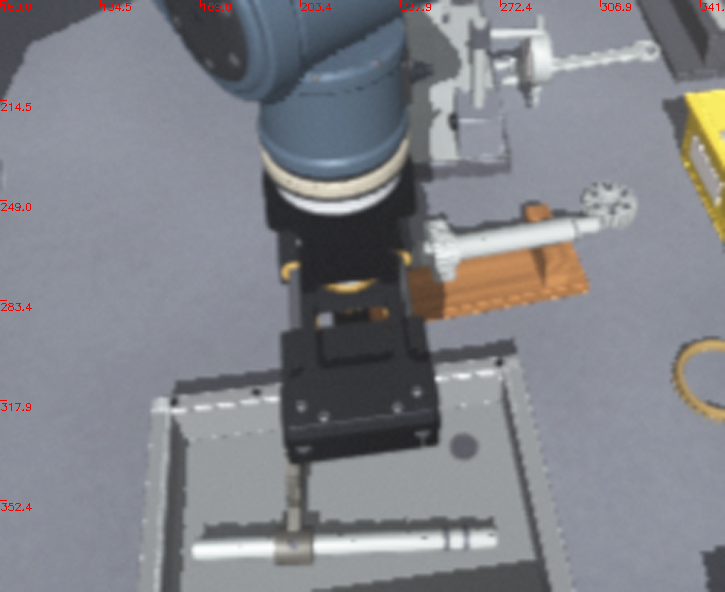

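View pics/w6.png

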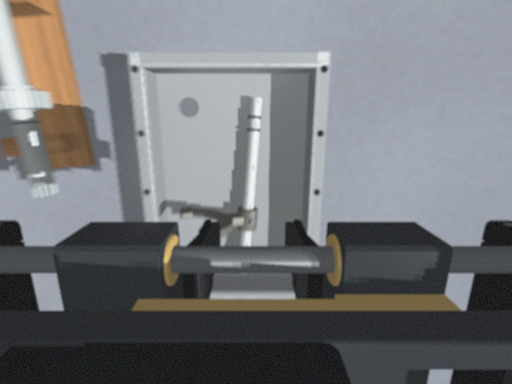

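```bash
python3 - <<'E'
from p import *
plan([.545,-.175,.22],4.9)
E
```

```text
full [0.5504, -1.1836, -0.0209, 0.0058, -0.0041, -0.0535] t 8.78
capped [0.465, -1.0, -0.018]
rows 3.5295249085510334 turn rows 0.4539485253761181
```

carry_out(
  targets=[
    [0.14,-0.3,-0.05,0,0,-0.02],
    [0.28,-0.6,-0.05,0,0,-0.05],
    [0.45,-0.9,-0.05,0,0,-0.05],
    [0.55,-1.0,-0.05,0,0,-0.05],
  ],
  jaw=0.05,
)

```text
time_s: 9.28
position: [0.5448, -0.2085, 0.2266]
tcp_rot: [[0.997, 0.081, 0.006], [0.082, -0.997, -0.008], [0.005, 0.008, -1.0]]
force: [0.2, -0.7, 0.1]
opening: 0.527
```

carry_out(
  targets=[
    [0,-0.18,0,0,0,0],
    [0,-0.2,0,0,0,0],
  ],
)

```text
time_s: 9.52
position: [0.5405, -0.1654, 0.2262]
tcp_rot: [[0.996, 0.085, 0.004], [0.085, -0.996, -0.006], [0.003, 0.007, -1.0]]
force: [-1.0, 0.1, -0.7]
opening: 0.527
```

```bash
python3 - <<'E'
from p import *
s,im=shoot("wrist","w7"); print(s["position"],s["time_s"],s["opening"],s["force"],s["tcp_rot"][:,0])
shoot("top","t7"); crop("t7",150,320,350,500,3.5,"t7c")
E
```

```text
[ 0.54045392 -0.16538948  0.22622628] 9.525 0.5267435005332407 [-0.96198045  0.14578986 -0.7292077 ] [0.99635434 0.08525598 0.00307414]
```

View pics/w7.png

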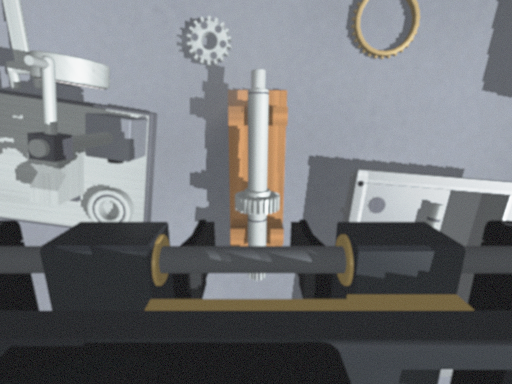

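View pics/t7c.png

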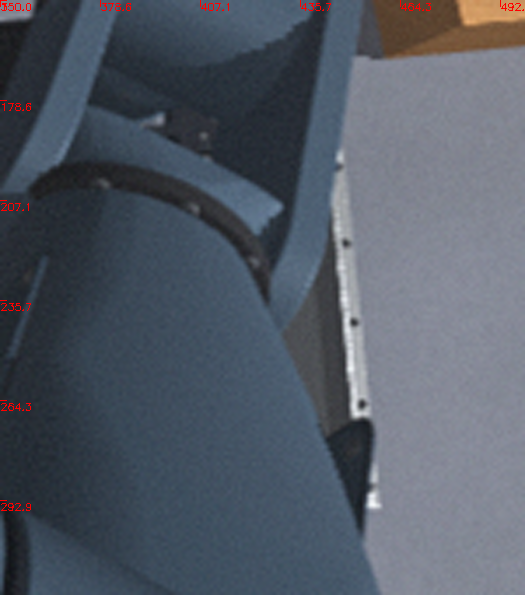

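```bash
python3 - <<'E'
from p import *
s=loadst("w7");c=cam("wrist",s)
crop("w7",60,290,200,320,2.6,"w7c")
E
```

```text
(no output)
```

View pics/w7c.png

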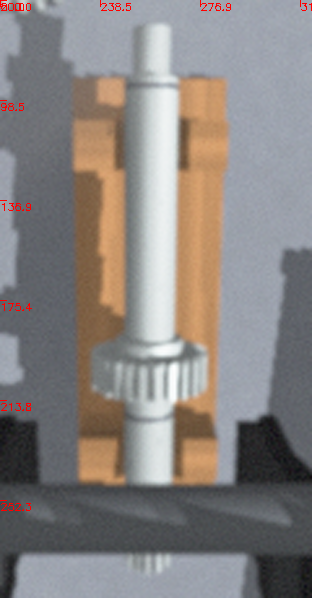

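```bash
python3 - <<'E'
from p import *
s=loadst("w7");c=cam("wrist",s)
tip=back(c,(258.6,70.2),.0555); a=back(c,(258.5,90),.059); b=back(c,(257.5,233),.059); col=back(c,(258.2,191),.063); 
shoulder=back(c,(258.6,90),.059)
print("tip",tip,"a",a,"b",b,"collarfront?",col,"shoulder",shoulder)
d=a-b; print(np.degrees(np.arctan2(d[1],d[0])))
yaw=np.degrees(np.arctan2(d[1],d[0])); u=np.array([np.cos(np.radians(yaw)),np.sin(np.radians(yaw)),0])
print("grip from tip",tip-.106*u,"from shoulder",shoulder-.088*u,"from collar",col+.022*u)
g=tip-.106*u; g[2]=.050; plan(g,yaw)
E
```

```text
tip [ 0.65688853 -0.16249351  0.0555    ] a [ 0.63769788 -0.16404875  0.059     ] b [ 0.48183293 -0.17709678  0.059     ] collarfront? [ 0.53290802 -0.17316576  0.063     ] shoulder [ 0.63770661 -0.16415024  0.059     ]
4.785283638252357
grip from tip [ 0.55125801 -0.17133623  0.0555    ] from shoulder [ 0.55001335 -0.17149137  0.059     ] from collar [ 0.55483133 -0.17133048  0.063     ]
full [0.0443, 0.013, 0.8829, 0.0055, -0.0031, -0.0004] t 9.62
rows 2.8291400700566243 turn rows 0.05321049191978033
```

```bash
python3 - <<'E'
from p import *
plan([.543,-.172,.050],4.8)
E
```

```text
full [0.0029, 0.0129, 0.8827, 0.0055, -0.0031, -0.0005] t 9.62
rows 2.8249568645202356 turn rows 0.053270290206400416
```

carry_out(
  targets=[
    [0,0.013,0.3,0.005,-0.003,0],
    [0,0.013,0.55,0.005,-0.003,0],
    [0,0.013,0.75,0.005,-0.003,0],
    [0,0.013,0.85,0.005,-0.003,0],
    [0,0.013,0.88,0.005,-0.003,0],
    [0,0.013,0.88,0.005,-0.003,0],
  ],
)

```text
time_s: 10.38
position: [0.5426, -0.1732, 0.0507]
tcp_rot: [[0.997, 0.082, 0.001], [0.082, -0.997, -0.001], [0.001, 0.001, -1.0]]
force: [-0.3, -0.1, 0.6]
opening: 0.527
```

```bash
python3 - <<'E'
from p import *
s,im=shoot("wrist","w8"); print(s["position"],s["time_s"],s["opening"],s["force"])
plan([.543,-.172,.050],4.8)
E
```

```text
[ 0.54262514 -0.17315667  0.05070953] 10.375 0.526932808212252 [-0.32108822 -0.13580539  0.63129964]
full [0.0005, -0.0054, 0.0064, 0.0011, -0.001, -0.0011] t 10.43
rows 0.026843785128032892 turn rows 0.015555063371977793
```

View pics/w8.png

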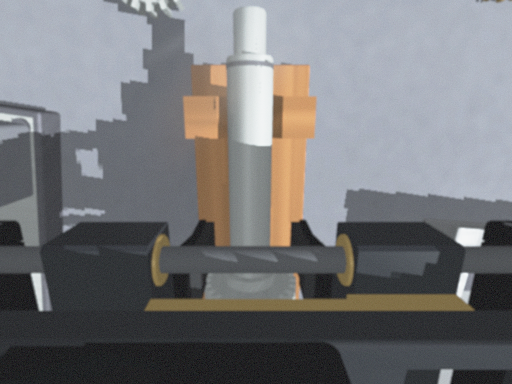

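Centered around the shaft; gear sits behind the fingers. Close and lift.

carry_out(
  targets=[
    [0,-0.005,0,0,0,0],
    [0,-0.005,0,0,0,0],
    [0,-0.005,0,0,0,0],
    [0,-0.005,0,0,0,0],
    [0,-0.005,0,0,0,0],
  ],
  jaw=-1,
)

```text
time_s: 11.05
position: [0.5431, -0.1718, 0.0517]
tcp_rot: [[0.997, 0.082, 0.002], [0.082, -0.997, -0.001], [0.002, 0.002, -1.0]]
force: [-0.3, 2.0, 4.6]
opening: 0.244
```

carry_out(
  targets=[
    [0,0,-0.02,0,0,0],
    [0,0,-0.06,0,0,0],
    [0,0,-0.15,0,0,0],
    [0,0,-0.35,0,0,0],
    [0,0,-0.6,0,0,0],
    [0,0,-0.85,0,0,0],
    [0,0,-0.9,0,0,0],
  ],
)

```text
time_s: 11.92
position: [0.5446, -0.1726, 0.236]
tcp_rot: [[0.997, 0.082, 0.011], [0.082, -0.997, -0.006], [0.01, 0.007, -1.0]]
force: [0.4, -0.5, -8.9]
opening: 0.247
```

```bash
python3 - <<'E'
from p import *
s,im=shoot("wrist","w9"); print(s["position"],s["time_s"],s["opening"],s["force"],s["moment"])
shoot("side","s9");crop("s9",120,330,180,350,2.8,"s9c")
plan(W(T,[0,-.025,.2])[0],86.8)
E
```

```text
[ 0.54459047 -0.1725734   0.23604023] 11.925 0.24728495230184375 [ 0.40903106 -0.52570491 -8.87761819] [-0.04203812 -0.23428277 -0.0457226 ]
full [0.0822, -1.4285, 0.1593, 0.0029, -0.0006, -0.9123] t 12.03
capped [0.058, -1.0, 0.112]
rows 3.2250966374725865 turn rows 7.673591830544386
```

View pics/w9.png

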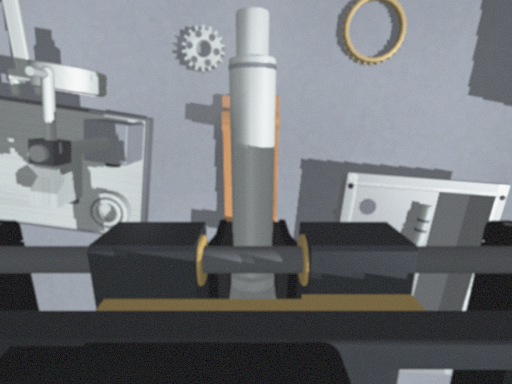

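View pics/s9c.png

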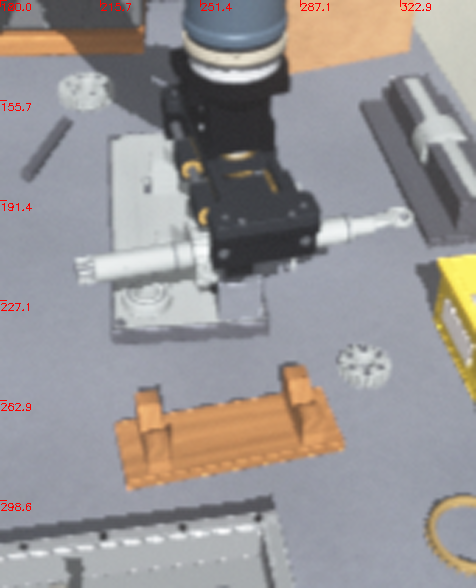

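```bash
python3 - <<'E'
from p import *
M=np.array(bot.camera_info("wrist")["mount"]);K=np.array(bot.camera_info("wrist")["camera_matrix"])
V=np.linalg.inv(M)
for x in (.106,.110,.114,.117):
  for dz in (-.0045,0.0005,.0055):
    print(x,dz,proj((K,V),[[x,0,dz]]).round(1), proj((K,V),[[x-.018,0,dz-.0035]]).round(1))
crop("w8",0,80,200,320,6,"w8c");crop("w9",0,80,200,320,6,"w9c")
a=cv2.imread("pics/w8c.png");b=cv2.imread("pics/w9c.png");cv2.imwrite("pics/w89.png",np.hstack([a[:,150:480],b[:,150:480]]))
s=bot.read_state(); print(s["moment"],s["force"])
E
```

```text
0.106 -0.0045 [[253.   32.2]] [[252.9  75.7]]
0.106 0.0005 [[252.9  35.4]] [[252.9  77.2]]
0.106 0.0055 [[252.9  38.3]] [[252.9  78.6]]
0.11 -0.0045 [[253.   21.9]] [[252.9  65.8]]
0.11 0.0005 [[253.   25.4]] [[252.9  67.7]]
0.11 0.0055 [[252.9  28.7]] [[252.9  69.4]]
0.114 -0.0045 [[253.   11.4]] [[253.   55.8]]
0.114 0.0005 [[253.   15.3]] [[252.9  58. ]]
0.114 0.0055 [[252.9  19. ]] [[252.9  60.1]]
0.117 -0.0045 [[253.    3.4]] [[253.   48.1]]
0.117 0.0005 [[253.    7.7]] [[252.9  50.7]]
0.117 0.0055 [[252.9  11.6]] [[252.9  53.1]]
[-0.01979    -0.14796501  0.01508034] [-0.01572523 -0.28245108 -9.70366439]
```

View pics/w89.png

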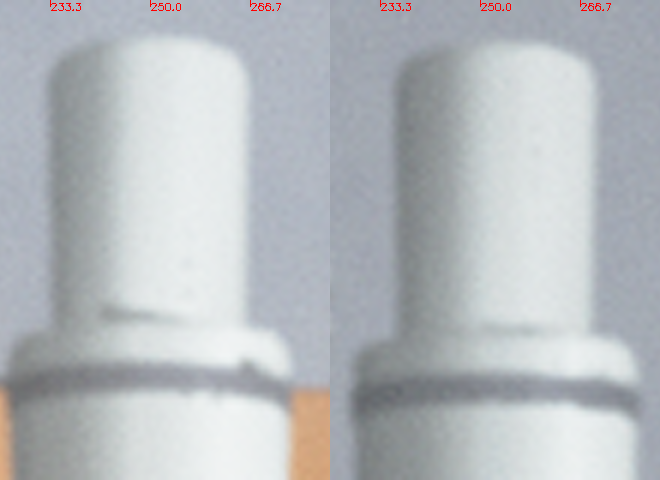

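carry_out(
  targets=[
    [0,-0.15,0,0,0,-0.08],
    [0,-0.4,0,0,0,-0.2],
    [0,-0.65,0,0,0,-0.32],
    [0,-0.9,0,0,0,-0.44],
    [0.02,-1.0,0,0,0,-0.55],
  ],
)

```text
time_s: 12.65
position: [0.5262, 0.0314, 0.2287]
tcp_rot: [[0.578, 0.816, -0.006], [0.816, -0.578, 0.0], [-0.003, -0.005, -1.0]]
force: [0.1, -1.0, -8.4]
opening: 0.243
```

```bash
python3 - <<'E'
from p import *
plan(W(T,[0,-.018,.16])[0],86.8)
E
```

```text
full [0.3969, -0.2191, 0.343, -0.0034, 0.0012, -0.357] t 12.65
rows 1.8191751484670187 turn rows 3.002956879782986
```

carry_out(
  targets=[
    [0.15,-0.08,0,0,0,-0.1],
    [0.3,-0.16,0,0,0,-0.22],
    [0.39,-0.21,0.1,0,0,-0.34],
    [0.397,-0.219,0.25,0,0,-0.357],
    [0.397,-0.219,0.34,-0.003,0,-0.357],
    [0.397,-0.219,0.34,-0.003,0,-0.357],
  ],
)

```text
time_s: 13.4
position: [0.5323, 0.1216, 0.1565]
tcp_rot: [[0.056, 0.998, -0.012], [0.998, -0.056, -0.002], [-0.002, -0.012, -1.0]]
force: [0.3, 0.0, -7.7]
opening: 0.241
```

```bash
python3 - <<'E'
from p import *
s,im=shoot("wrist","w10"); print(s["position"],s["time_s"],s["opening"],s["force"],s["moment"]); print(s["tcp_rot"])
P=W(T,[0,-.018,.078])[0]
plan(P,86.8)
ov("w10",cam("wrist",s),[(T,RIG,(0,0,255))],0,384,0,512,1.55,"w10o")
E
```

```text
[0.53228922 0.1215524  0.15650694] 13.4 0.24134704688257172 [ 0.25173914  0.03243113 -7.72490079] [-0.0053055  -0.08084958 -0.0007725 ]
[[ 0.05564344  0.99837867 -0.01199326]
 [ 0.99844795 -0.05566748 -0.00167984]
 [-0.00234475 -0.01188118 -0.99992667]]
full [0.0018, 0.0134, 0.4001, -0.0049, 0.0013, -0.0001] t 13.45
rows 1.2810508086723182 turn rows 0.04264909009599439
```

View pics/w10o.png

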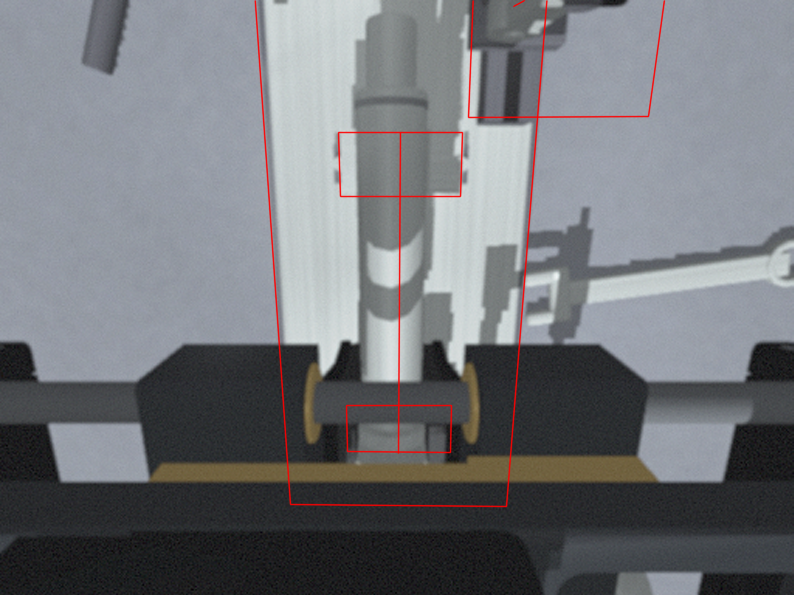

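carry_out(
  targets=[
    [0.002,0.008,0.1,-0.004,0,0],
    [0.002,0.013,0.22,-0.005,0,0],
    [0.002,0.013,0.3,-0.005,0,0],
    [0.002,0.013,0.32,-0.005,0,0],
    [0.002,0.013,0.32,-0.005,0,0],
  ],
)

```text
time_s: 14.08
position: [0.5364, 0.1216, 0.0943]
tcp_rot: [[0.056, 0.998, 0.001], [0.998, -0.056, -0.002], [-0.002, 0.001, -1.0]]
force: [0.0, 0.4, -8.3]
opening: 0.242
```

```bash
python3 - <<'E'
from p import *
s,im=shoot("wrist","w11"); print(s["position"],s["time_s"],s["opening"],s["force"],s["moment"]); print(s["tcp_rot"])
plan(W(T,[0,-.018,.0746])[0],86.8)
crop("w11",0,200,150,360,3,"w11c")
shoot("side","s11"); crop("s11",130,240,190,320,5,"s11c")
E
```

```text
[0.53642874 0.12158809 0.09427806] 14.075 0.2423145191631159 [ 0.01337676  0.3597694  -8.33077376] [ 0.08786032 -0.1210985  -0.01987102]
[[ 5.59355128e-02  9.98434223e-01  5.66630445e-04]
 [ 9.98432441e-01 -5.59342755e-02 -2.00426301e-03]
 [-1.96943071e-03  6.77851697e-04 -9.99997831e-01]]
full [-0.0005, -0.0038, 0.1002, 0.001, 0.0012, -0.0001] t 14.12
rows 0.3208744851184026 turn rows 0.013165633886213715
```

View pics/w11c.png

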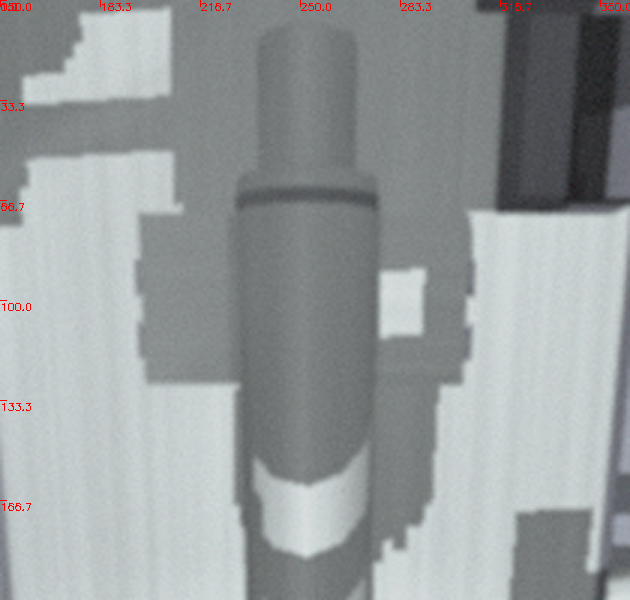

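View pics/s11c.png

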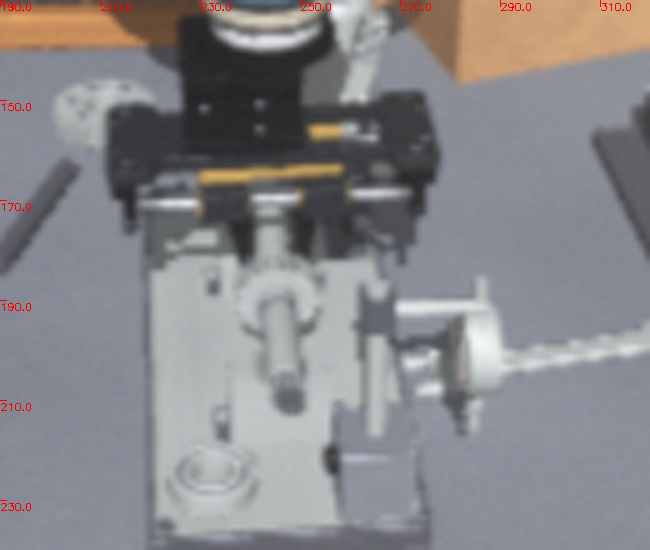

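carry_out(
  targets=[
    [0,-0.003,0.03,0,0,0],
    [0,-0.003,0.055,0,0,0],
    [0,-0.003,0.065,0,0,0],
    [0,-0.003,0.075,0,0,0],
  ],
)

```text
time_s: 14.68
position: [0.5363, 0.1217, 0.0796]
tcp_rot: [[0.056, 0.998, 0.002], [0.998, -0.056, -0.002], [-0.002, 0.002, -1.0]]
force: [0.8, 0.1, -9.4]
opening: 0.243
```

carry_out(
  targets=[
    [0,0,0.005,0,0,0],
    [0,0,0.01,0,0,0],
    [0,0,0.013,0,0,0],
  ],
)

```text
time_s: 15.05
position: [0.5362, 0.1217, 0.0771]
tcp_rot: [[0.056, 0.998, 0.002], [0.998, -0.056, -0.002], [-0.002, 0.002, -1.0]]
force: [-0.7, 1.1, -7.7]
opening: 0.245
```

carry_out(
  targets=[
    [0,0,0.004,0,0,0],
    [0,0,0.008,0,0,0],
    [0,0,0.01,0,0,0],
  ],
)

```text
time_s: 15.42
position: [0.5358, 0.1217, 0.0758]
tcp_rot: [[0.056, 0.998, 0.001], [0.998, -0.056, -0.002], [-0.002, 0.001, -1.0]]
force: [-3.5, 0.1, 3.9]
opening: 0.244
```

carry_out(
  targets=[
    [0,0,0.004,0,0,0],
    [0,0,0.008,0,0,0],
    [0,0,0.01,0,0,0],
  ],
)

```text
time_s: 15.8
position: [0.5357, 0.1217, 0.0755]
tcp_rot: [[0.056, 0.998, 0.001], [0.998, -0.056, -0.002], [-0.002, 0.002, -1.0]]
force: [-5.5, -0.6, 14.2]
opening: 0.245
```

carry_out(
  targets=[
    [0,-0.003,-0.005,0,0,0],
    [0,-0.005,-0.008,0,0,0],
  ],
)

```text
time_s: 16.05
position: [0.5351, 0.1217, 0.0765]
tcp_rot: [[0.056, 0.998, 0.002], [0.998, -0.056, -0.002], [-0.002, 0.002, -1.0]]
force: [-0.2, 0.6, -7.9]
opening: 0.243
```

```bash
python3 - <<'E'
from p import *
s=bot.read_state(); print(s["moment"],s["force"],s["position"],T[:3,:3].T@(s["position"]-T[:3,3]))
E
```

```text
[ 0.09445396 -0.12417518  0.00711507] [-0.18418552  0.59783197 -7.87542974] [0.53507631 0.1217181  0.07654488] [-0.00092184 -0.01786188  0.07654488]
```

carry_out(
  targets=[
    [0,0,0.004,0,0,0],
    [0,0,0.005,0,0,0],
  ],
)

```text
time_s: 16.3
position: [0.5354, 0.1218, 0.0755]
tcp_rot: [[0.056, 0.998, 0.003], [0.998, -0.056, -0.002], [-0.002, 0.003, -1.0]]
force: [-0.6, -0.2, -2.9]
opening: 0.244
```

carry_out(
  targets=[
    [0,0,0,0,0,0],
    [0,0,0,0,0,0],
    [0,0,0,0,0,0],
    [0,0,0,0,0,0],
  ],
  jaw=-0.1,
)

```text
time_s: 16.8
position: [0.5357, 0.1218, 0.0758]
tcp_rot: [[0.056, 0.998, 0.004], [0.998, -0.056, -0.002], [-0.002, 0.004, -1.0]]
force: [-0.6, 0.9, 1.0]
opening: 0.447
```

```bash
python3 - <<'E'
from p import *
s,im=shoot("wrist","w12"); print(s["moment"],s["force"],s["position"],s["opening"])
crop("w12",0,200,150,360,3,"w12c")
# plan to clear above then to tab: theta ~1.87
plan(W(T,[0,-.018,.22])[0],86.8)
plan(W(T,[.080,.1225,.25])[0],-3.2)
print(W(T,[.080,.1225,.167]))
E
```

```text
[ 0.01589182 -0.10795704 -0.01616749] [-0.64300714  0.85523943  1.03840792] [0.53573366 0.12179088 0.07575166] 0.4469866614473114
full [-0.0024, 0.0043, -0.7216, 0.0022, 0.001, -0.0003] t 16.85
rows 2.3091737687753167 turn rows 0.020482646907845473
full [0.6999, 0.4048, -0.8714, 0.0025, -0.0009, 0.9997] t 16.85
rows 3.803911768482544 turn rows 8.40872128923153
[[0.62375453 0.257313   0.167     ]]
```

View pics/w12c.png

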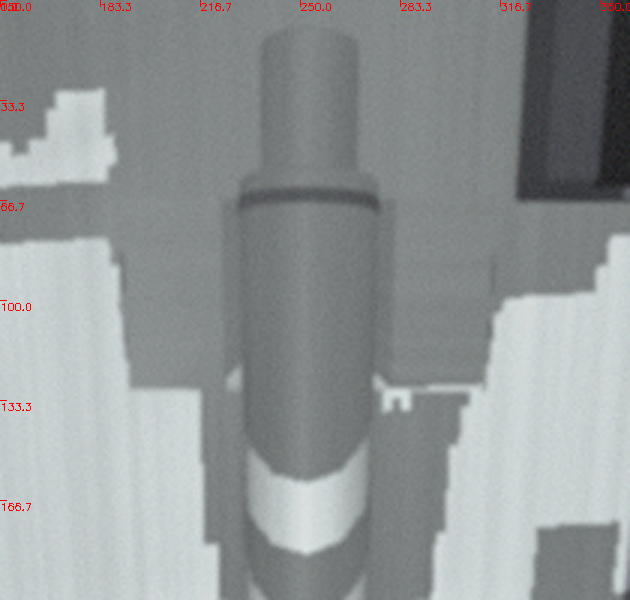

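carry_out(
  targets=[
    [0,0,-0.1,0,0,0],
    [0,0,-0.4,0,0,0],
    [0,0,-0.7,0,0,0],
    [0.1,0.05,-0.9,0,0,0.1],
    [0.25,0.15,-0.9,0,0,0.2],
    [0.4,0.25,-0.9,0,0,0.32],
    [0.6,0.35,-0.9,0,0,0.43],
    [0.7,0.4,-0.9,0,0,0.55],
    [0.7,0.4,-0.9,0,0,0.66],
    [0.7,0.4,-0.9,0,0,0.78],
    [0.7,0.4,-0.9,0,0,0.9],
    [0.7,0.4,-0.9,0,0,1.0],
  ],
)

```text
time_s: 18.35
position: [0.6225, 0.2574, 0.2554]
tcp_rot: [[0.998, -0.062, 0.003], [-0.062, -0.998, -0.002], [0.003, 0.002, -1.0]]
force: [0.8, -0.6, 1.1]
opening: 0.447
```

```bash
python3 - <<'E'
from p import *
s,im=shoot("wrist","w13"); print(s["position"],s["time_s"],s["opening"],s["force"])
shoot("side","s13"); crop("s13",100,240,190,330,4.2,"s13c")
shoot("top","t13"); crop("t13",130,240,150,300,5.2,"t13c")
plan(W(T,[.080,.1225,.21])[0],-3.2)
E
```

```text
[0.6224883  0.257361   0.25542898] 18.35 0.44707380826035487 [ 0.82172651 -0.57393999  1.12832145]
full [0.0053, -0.0006, 0.2275, 0.0012, -0.0018, 0.0013] t 18.5
rows 0.7282000604229583 turn rows 0.021228946762077695
```

View pics/w13.png

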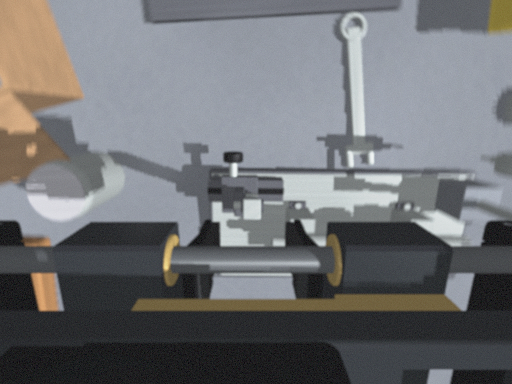

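View pics/s13c.png

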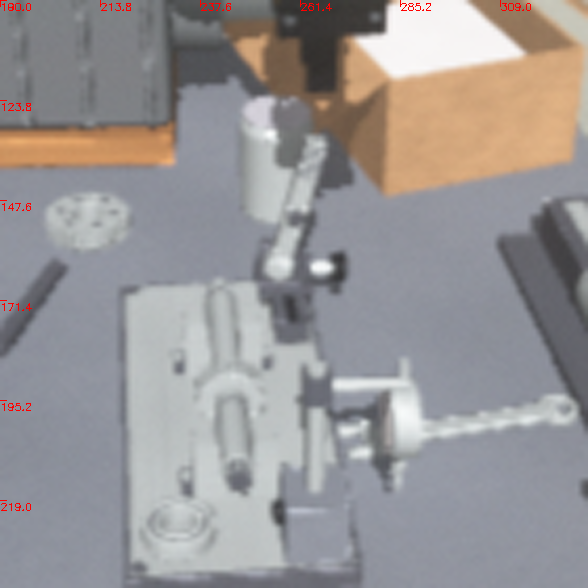

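View pics/t13c.png

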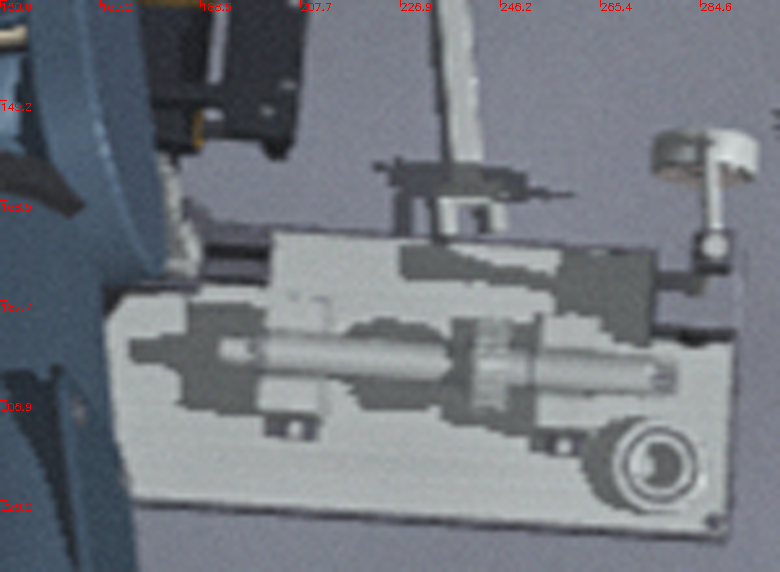

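```bash
python3 - <<'E'
from p import *
c=cam("side")
for th in (1.75,1.85,1.95,2.0):
    f=lambda r,y:[.05-r*np.cos(th),y,.0716+r*np.sin(th)]
    print(th,proj(c,W(T,[f(0,.1225),f(.05,.1115),f(.1,.1225),f(.115,.1225)])).round(1).tolist())
E
```

```text
1.75 [[256.4, 162.9], [259.4, 151.9], [261.9, 136.9], [262.8, 132.8]]
1.85 [[256.4, 162.9], [260.9, 152.2], [264.9, 137.4], [266.3, 133.4]]
1.95 [[256.4, 162.9], [262.3, 152.5], [267.8, 138.2], [269.6, 134.2]]
2.0 [[256.4, 162.9], [263.0, 152.7], [269.2, 138.6], [271.2, 134.8]]
```

```bash
python3 - <<'E'
from p import *
plan(W(T,[.077,.1225,.168])[0],-3.2)
E
```

```text
full [-0.0103, -0.001, 0.4374, 0.0012, -0.0018, 0.0013] t 18.5
rows 1.400071678165086 turn rows 0.021228946762077695
```

carry_out(
  targets=[
    [-0.01,0,0.15,0,-0.002,0],
    [-0.01,0,0.3,0,-0.002,0],
    [-0.01,0,0.4,0,-0.002,0],
    [-0.01,0,0.437,0,-0.002,0],
    [-0.01,0,0.437,0,-0.002,0],
  ],
)

```text
time_s: 19.12
position: [0.6208, 0.2573, 0.1679]
tcp_rot: [[0.999, -0.053, -0.001], [-0.053, -0.999, -0.002], [-0.001, 0.002, -1.0]]
force: [0.1, 0.3, -0.4]
opening: 0.448
```

```bash
python3 - <<'E'
from p import *
s,im=shoot("wrist","w14"); print(s["position"],s["time_s"],s["opening"],s["force"])
shoot("side","s14"); crop("s14",90,180,210,320,5,"s14c")
print(T[:3,:3].T@(s["position"]-T[:3,3]))
E
```

```text
[0.62079139 0.25727262 0.16793593] 19.125 0.44785747352595123 [ 0.07683324  0.27183929 -0.41870269]
[0.07704381 0.12229324 0.16793593]
```

View pics/w14.png

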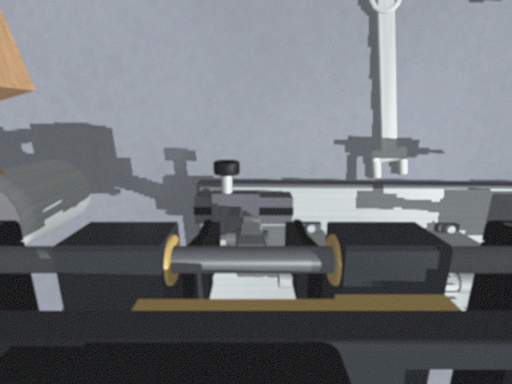

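View pics/s14c.png

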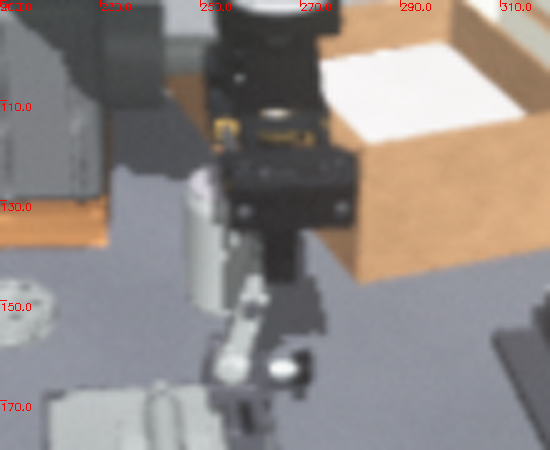

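carry_out(
  targets=[
    [0,0,0,0,0,0],
    [0,0,0,0,0,0],
    [0,0,0,0,0,0],
    [0,0,0,0,0,0],
    [0,0,0,0,0,0],
  ],
  jaw=-1,
)

```text
time_s: 19.85
position: [0.6217, 0.2579, 0.1695]
tcp_rot: [[0.999, -0.053, 0.002], [-0.053, -0.999, -0.001], [0.002, 0.0, -1.0]]
force: [0.6, 0.9, 0.8]
opening: 0.16
```

```bash
python3 - <<'E'
from p import *
s=bot.read_state(); print(s["position"],s["opening"],s["force"]); p0=T[:3,:3].T@(s["position"]-T[:3,3]); print(p0)
# arc about hinge (.05, z .0716), through current
h=np.array([.05,.0716]); v=p0[[0,2]]-h; r=np.hypot(*v); th0=np.arctan2(v[1],-v[0]); print(r,th0)
for th in np.linspace(th0,0.03,16)[1:]:
    q=np.array([h[0]-r*np.cos(th),p0[1],h[1]+r*np.sin(th)]); print(round(th,2),rows(W(T,q)[0],np.array(s["tcp_rot"]),s)[:3])
E
```

```text
[0.621721   0.2578516  0.16946792] 0.15982548565339344 [0.64485647 0.87210301 0.83942079]
[0.07793943 0.12292353 0.16946792]
0.10177790581368992 1.8488802590439108
1.73 [-0.0602, -0.0002, -0.0134]
1.61 [-0.1216, -0.0003, -0.0195]
1.49 [-0.1832, -0.0005, -0.0181]
1.36 [-0.2442, -0.0007, -0.0092]
1.24 [-0.3038, -0.0009, 0.0069]
1.12 [-0.3609, -0.0011, 0.0302]
1.0 [-0.4148, -0.0012, 0.0602]
0.88 [-0.4646, -0.0014, 0.0965]
0.76 [-0.5097, -0.0015, 0.1385]
0.64 [-0.5494, -0.0017, 0.1857]
0.52 [-0.5831, -0.0018, 0.2374]
0.39 [-0.6103, -0.0019, 0.2927]
0.27 [-0.6306, -0.002, 0.351]
0.15 [-0.6437, -0.002, 0.4112]
0.03 [-0.6494, -0.0021, 0.4726]
```

carry_out(
  targets=[
    [-0.06,0,-0.013,0,0,0],
    [-0.12,0,-0.02,0,0,0],
    [-0.183,0,-0.018,0,0,0],
    [-0.244,-0.001,-0.009,0,0,0],
    [-0.304,-0.001,0.007,0,0,0],
    [-0.361,-0.001,0.03,0,0,0],
    [-0.415,-0.001,0.06,0,0,0],
    [-0.465,-0.001,0.097,0,0,0],
    [-0.51,-0.001,0.139,0,0,0],
    [-0.55,-0.002,0.186,0,0,0],
    [-0.583,-0.002,0.237,0,0,0],
    [-0.61,-0.002,0.293,0,0,0],
    [-0.631,-0.002,0.351,0,0,0],
    [-0.644,-0.002,0.411,0,0,0],
    [-0.649,-0.002,0.455,0,0,0],
    [-0.65,-0.002,0.473,0,0,0],
    [-0.65,-0.002,0.473,0,0,0],
  ],
)

```text
time_s: 21.98
position: [0.492, 0.2656, 0.0748]
tcp_rot: [[0.999, -0.053, 0.002], [-0.053, -0.999, 0.0], [0.002, -0.0, -1.0]]
force: [1.6, 4.6, 6.5]
opening: 0.154
```

```bash
python3 - <<'E'
from p import *
s,im=shoot("wrist","w15"); print(s["position"],s["time_s"],s["opening"],s["force"],s["moment"])
shoot("side","s15"); crop("s15",130,220,190,300,5,"s15c")
p=T[:3,:3].T@(s["position"]-T[:3,3]);print(p)
ov("w15",cam("wrist",s),[(T,RIG,(0,0,255))],0,384,0,512,1.55,"w15o")
E
```

```text
[0.49202618 0.26563886 0.07484094] 21.975 0.1538012801611028 [1.61353075 4.62833316 6.4689298 ] [ 0.71026744 -0.38775806 -0.08846427]
[-0.05198804  0.12341353  0.07484094]
```

View pics/w15o.png

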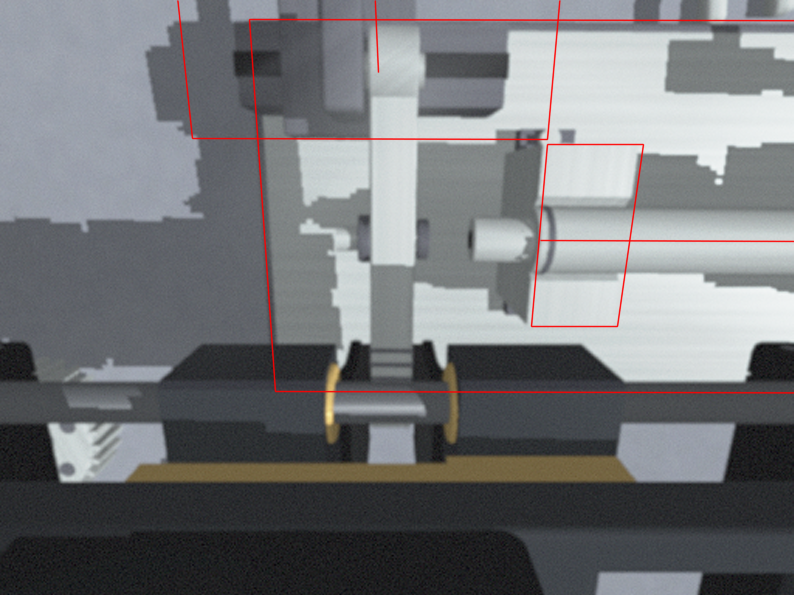

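View pics/s15c.png

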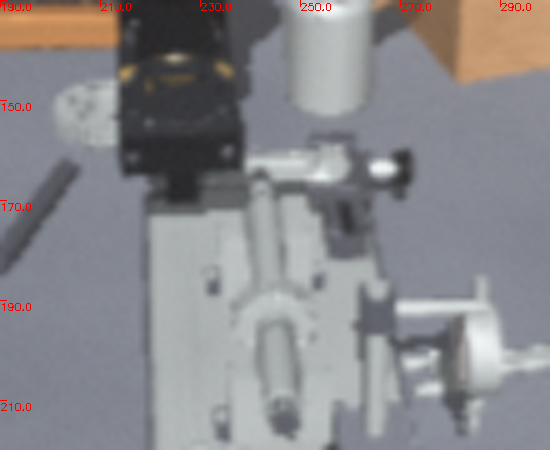

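```bash
python3 - <<'E'
from p import *
crop("w15",120,190,225,370,5.5,"w15c")
E
```

```text
(no output)
```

View pics/w15c.png

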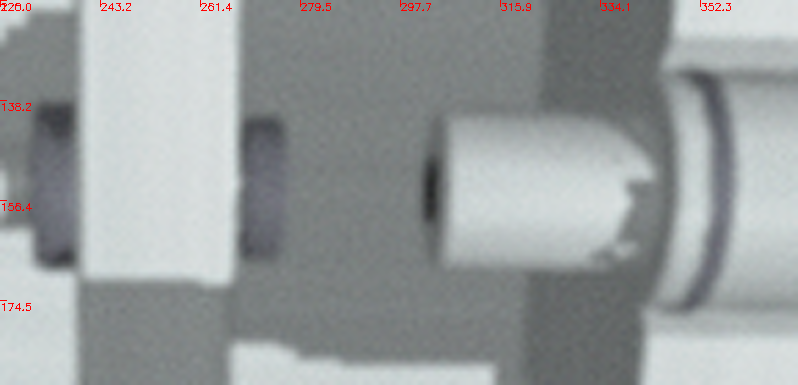

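```bash
python3 - <<'E'
from p import *
s=loadst("w15");c=cam("wrist",s)
L=lambda uv,z:(T[:3,:3].T@(back(c,uv,z)-T[:3,3])*1000).round(1)
print("screw",L((276.8,154),.0716),L((276.8,154),.0781))
print("tip center",L((303.2,154.5),.0716), "tip top edge",L((305.5,154.5),.0786))
print("bar face",L((268,154),.0796),"bar back",L((239.5,154),.0796))
E
```

```text
screw [  0.4 111.5  71.6] [  1.2 112.   78.1]
tip center [ 0.1 98.1 71.6] tip top edge [ 1.  98.2 78.6]
bar face [  1.3 116.4  79.6] bar back [  1.3 130.   79.6]
```

carry_out(
  targets=[
    [0,0,0,0,0,0],
    [0,0,0,0,0,0],
    [0,0,0,0,0,0],
    [0,0,0,0,0,0],
  ],
  jaw=-0.1,
)

```text
time_s: 22.58
position: [0.4913, 0.2652, 0.0743]
tcp_rot: [[0.999, -0.054, 0.001], [-0.054, -0.999, -0.0], [0.001, 0.0, -1.0]]
force: [0.0, -0.0, 0.2]
opening: 0.436
```

```bash
python3 - <<'E'
from p import *
s=bot.read_state(); print(s["force"],s["position"],s["opening"])
plan(W(T,[0,-.018,.19])[0],86.8)
E
```

```text
[ 0.01154306 -0.00124123  0.21085651] [0.4913326  0.26522303 0.07434717] 0.4361659710669768
full [0.2618, 0.7058, -0.5778, 0.0005, -0.0001, -0.9985] t 22.57
rows 3.036706797305265 turn rows 8.398599225941645
```

carry_out(
  targets=[
    [0,0,-0.1,0,0,0],
    [0,0,-0.35,0,0,0],
    [0,0.05,-0.58,0,0,-0.1],
    [0.05,0.2,-0.58,0,0,-0.22],
    [0.1,0.35,-0.58,0,0,-0.34],
    [0.2,0.5,-0.58,0,0,-0.46],
    [0.26,0.65,-0.58,0,0,-0.58],
    [0.262,0.706,-0.58,0,0,-0.7],
    [0.262,0.706,-0.58,0,0,-0.82],
    [0.262,0.706,-0.58,0,0,-0.92],
    [0.262,0.706,-0.58,0,0,-1.0],
    [0.262,0.706,-0.58,0,0,-1.0],
  ],
)

```text
time_s: 24.08
position: [0.5357, 0.1213, 0.1903]
tcp_rot: [[0.055, 0.998, -0.0], [0.998, -0.055, -0.001], [-0.001, -0.0, -1.0]]
force: [1.0, 0.7, -0.2]
opening: 0.445
```

```bash
python3 - <<'E'
from p import *
s,im=shoot("wrist","w16"); print(s["position"],s["time_s"],s["opening"],s["force"])
plan(W(T,[0,-.018,.0755])[0],86.8)
E
```

```text
[0.5356887  0.12134551 0.1902639 ] 24.075 0.44470989904423525 [ 0.98645969  0.68333148 -0.18252867]
full [0.0011, 0.0012, 0.574, -0.0, 0.0004, 0.0001] t 24.12
rows 1.8368073867447285 turn rows 0.0034680327692111165
```

View pics/w16.png

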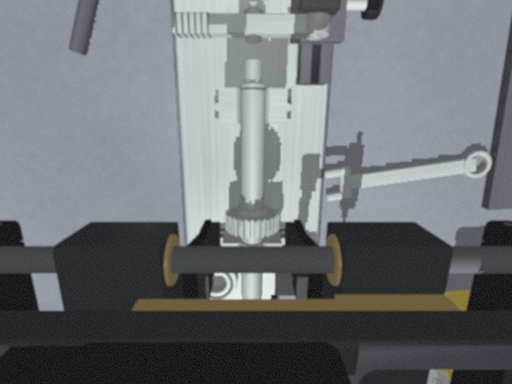

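carry_out(
  targets=[
    [0.01,0,0.2,0,0,0],
    [0.01,0,0.4,0,0,0],
    [0.01,0,0.52,0,0,0],
    [0.01,0,0.565,0,0,0],
    [0.01,0,0.576,0,0,0],
    [0.01,0,0.576,0,0,0],
  ],
)

```text
time_s: 24.88
position: [0.5365, 0.1234, 0.0759]
tcp_rot: [[0.056, 0.998, 0.002], [0.998, -0.056, -0.001], [-0.0, 0.002, -1.0]]
force: [-0.1, -0.1, 0.2]
opening: 0.451
```

carry_out(
  targets=[
    [0,0,0,0,0,0],
    [0,0,0,0,0,0],
    [0,0,0,0,0,0],
    [0,0,0,0,0,0],
  ],
  jaw=-1,
)

```text
time_s: 25.38
position: [0.5356, 0.1234, 0.0764]
tcp_rot: [[0.056, 0.998, -0.0], [0.998, -0.056, -0.0], [-0.001, -0.0, -1.0]]
force: [-2.2, 1.0, 5.6]
opening: 0.24
```

```bash
python3 - <<'E'
from p import *
s,im=shoot("wrist","w17"); print(s["position"],s["time_s"],s["opening"],s["force"],s["moment"])
plan(W(T,[0,-.016+.0115,.0755])[0],86.8)
crop("w17",0,120,180,330,5,"w17c")
print(s["tcp_rot"])
E
```

```text
[0.53556648 0.1234445  0.07640097] 25.375 0.2403318757819437 [-2.24997806  1.01136217  5.55490525] [ 0.03144468  0.43840009 -0.00802251]
full [0.0581, 0.0028, 0.0045, -0.0001, 0.0003, -0.0002] t 25.43
rows 0.18669196019111267 turn rows 0.0031471884561649977
[[ 5.62159388e-02  9.98418611e-01 -2.14204562e-04]
 [ 9.98418507e-01 -5.62160385e-02 -4.91912693e-04]
 [-5.03176519e-04 -1.86212466e-04 -9.99999856e-01]]
```

View pics/w17c.png

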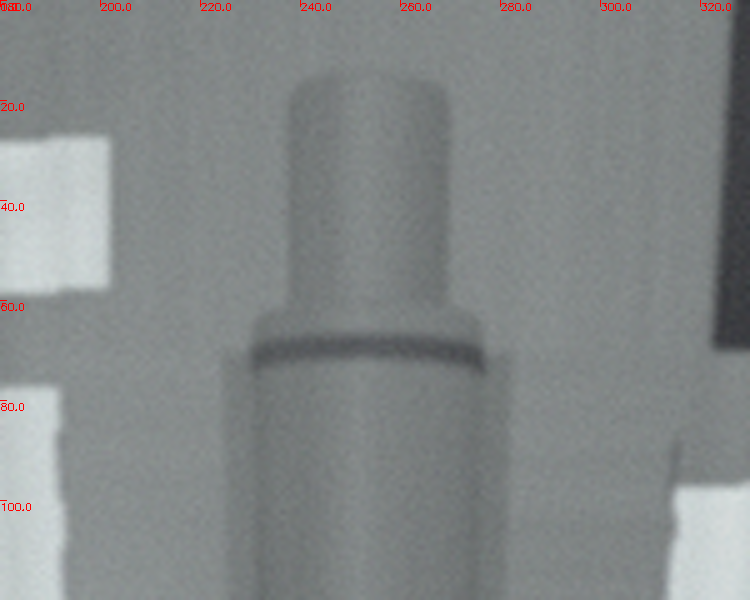

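carry_out(
  targets=[
    [0.01,0,0,0,0,0],
    [0.02,0,0,0,0,0],
    [0.03,0,0,0,0,0],
    [0.04,0,0,0,0,0],
    [0.045,0,0,0,0,0],
    [0.045,0,0,0,0,0],
  ],
)

```text
time_s: 26.18
position: [0.536, 0.1307, 0.0764]
tcp_rot: [[0.055, 0.998, -0.001], [0.998, -0.055, -0.003], [-0.003, -0.001, -1.0]]
force: [-0.8, -7.2, 2.5]
opening: 0.244
```

carry_out(
  targets=[
    [0.004,0,0,0,0,0],
    [0.008,0,0,0,0,0],
    [0.01,0,0,0,0,0],
  ],
)

```text
time_s: 26.55
position: [0.536, 0.1312, 0.0764]
tcp_rot: [[0.054, 0.999, -0.001], [0.999, -0.054, -0.006], [-0.006, -0.001, -1.0]]
force: [-1.6, -7.9, 2.1]
opening: 0.243
```

carry_out(
  targets=[
    [0.004,0,-0.004,0,0,0],
    [0.008,0,-0.004,0,0,0],
    [0.011,0,-0.004,0,0,0],
  ],
)

```text
time_s: 26.92
position: [0.5361, 0.1337, 0.0766]
tcp_rot: [[0.054, 0.999, -0.002], [0.999, -0.054, -0.006], [-0.006, -0.001, -1.0]]
force: [1.1, -1.0, -6.4]
opening: 0.245
```

carry_out(
  targets=[
    [0.004,0,-0.004,0,0,0],
    [0.008,0,-0.004,0,0,0],
    [0.011,0,-0.004,0,0,0],
  ],
)

```text
time_s: 27.3
position: [0.5358, 0.1362, 0.0772]
tcp_rot: [[0.054, 0.999, -0.002], [0.999, -0.054, -0.005], [-0.006, -0.002, -1.0]]
force: [-0.8, -0.6, -8.0]
opening: 0.24
```

```bash
python3 - <<'E'
from p import *
s,im=shoot("wrist","w18"); print(s["position"],s["time_s"],s["opening"],s["force"],s["moment"])
crop("w18",0,120,180,330,5,"w18c")
shoot("side","s18"); crop("s18",130,220,190,300,5,"s18c")
E
```

```text
[0.53581521 0.13618811 0.07717635] 27.3 0.23997882921934552 [-0.79115376 -0.60815849 -7.99736295] [ 0.00438573 -0.15192621  0.00454546]
```

View pics/w18c.png

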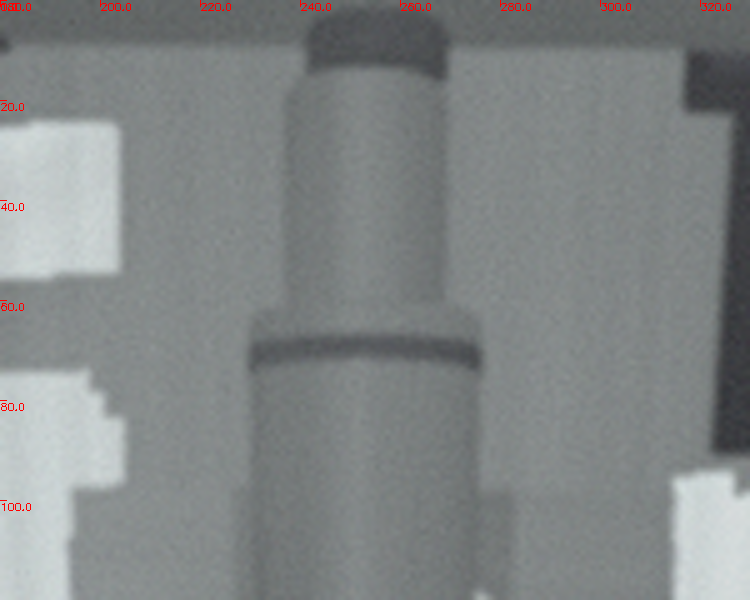

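View pics/s18c.png

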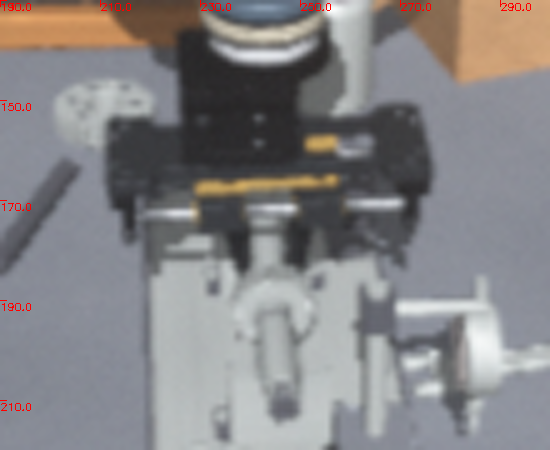

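carry_out(
  targets=[
    [0,0,0.003,0,0,0],
    [0,0,0.003,0,0,0],
  ],
)

```text
time_s: 27.65
position: [0.5361, 0.1363, 0.0768]
tcp_rot: [[0.054, 0.999, -0.002], [0.999, -0.054, -0.005], [-0.005, -0.002, -1.0]]
force: [0.5, 0.3, -7.3]
opening: 0.242
```

carry_out(
  targets=[
    [0.003,0,-0.001,0,0,0],
    [0.005,0,-0.001,0,0,0],
    [0.005,0,-0.001,0,0,0],
  ],
)

```text
time_s: 28.02
position: [0.536, 0.1373, 0.0769]
tcp_rot: [[0.054, 0.999, -0.002], [0.999, -0.054, -0.005], [-0.005, -0.002, -1.0]]
force: [-0.1, -0.3, -7.1]
opening: 0.239
```

carry_out(
  targets=[
    [0,0,0.003,0,0,0],
    [0.002,0,0.003,0,0,0],
    [0.003,0,0.003,0,0,0],
  ],
)

```text
time_s: 28.4
position: [0.5363, 0.1374, 0.0766]
tcp_rot: [[0.054, 0.999, -0.001], [0.999, -0.054, -0.006], [-0.006, -0.001, -1.0]]
force: [-0.3, -3.4, -5.1]
opening: 0.24
```

carry_out(
  targets=[
    [0.002,0,0,0,0,0],
    [0.004,0,0,0,0,0],
    [0.004,0,0,0,0,0],
  ],
)

```text
time_s: 28.78
position: [0.5363, 0.1375, 0.0766]
tcp_rot: [[0.053, 0.999, -0.002], [0.999, -0.053, -0.007], [-0.007, -0.001, -1.0]]
force: [0.0, -5.3, -4.3]
opening: 0.241
```

carry_out(
  targets=[
    [0.003,0,-0.001,0,0,0],
    [0.005,0,-0.002,0,0,0],
    [0.005,0,-0.002,0,0,0],
  ],
)

```text
time_s: 29.15
position: [0.5363, 0.1375, 0.0766]
tcp_rot: [[0.053, 0.999, -0.002], [0.999, -0.053, -0.008], [-0.009, -0.002, -1.0]]
force: [0.2, -6.6, -7.9]
opening: 0.241
```

```bash
python3 - <<'E'
from p import *
s,im=shoot("wrist","w19"); print(s["position"],s["time_s"],s["opening"],s["force"],s["moment"]);print(s["tcp_rot"])
crop("w19",0,80,200,310,6,"w19c")
E
```

```text
[0.5363071  0.1374957  0.07660421] 29.15 0.24134637955608082 [ 0.23096118 -6.6050233  -7.93035416] [-1.04690694 -0.19890429 -0.07268646]
[[ 0.05267655  0.99860875 -0.00239551]
 [ 0.99857453 -0.05269512 -0.00849322]
 [-0.00860764 -0.0019447  -0.99996106]]
```

View pics/w19c.png

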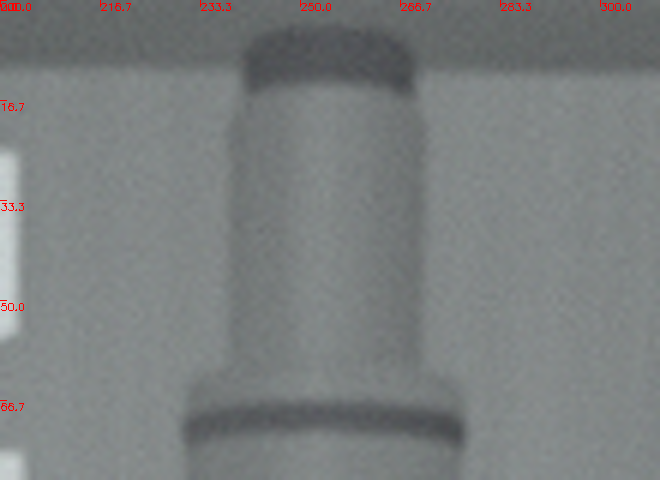

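carry_out(
  targets=[
    [0.002,0,0.001,0,0.003,0],
    [0.001,0,0.003,0,0.005,0],
    [0.001,0,0.004,0,0.005,0],
  ],
)

```text
time_s: 29.58
position: [0.5363, 0.1375, 0.0765]
tcp_rot: [[0.053, 0.999, -0.002], [0.999, -0.053, -0.001], [-0.001, -0.002, -1.0]]
force: [-2.4, -5.0, 2.8]
opening: 0.244
```

```bash
python3 - <<'E'
from p import *
s=bot.read_state(); print(s["position"],s["force"],s["moment"]);print(s["tcp_rot"][:,0])
E
```

```text
[0.53634453 0.13746201 0.07648645] [-2.41407108 -5.00125823  2.84520531] [-0.90786706  0.17579501 -0.15777263]
[ 0.05256601  0.99861686 -0.00108436]
```

carry_out(
  targets=[
    [-0.002,0,0,0,0,0],
    [-0.003,0,0,0,0,0],
  ],
)

```text
time_s: 29.82
position: [0.5363, 0.1374, 0.0765]
tcp_rot: [[0.053, 0.999, -0.001], [0.999, -0.053, -0.0], [-0.0, -0.001, -1.0]]
force: [-0.7, -0.7, -1.9]
opening: 0.245
```

carry_out(
  targets=[
    [0.002,0,0,0,0,0],
    [0.002,0,0,0,0,0],
  ],
)

```text
time_s: 30.08
position: [0.5363, 0.1374, 0.0765]
tcp_rot: [[0.052, 0.999, -0.002], [0.999, -0.052, -0.001], [-0.001, -0.002, -1.0]]
force: [-0.5, -4.6, -2.0]
opening: 0.243
```

carry_out(
  targets=[
    [0.001,0,0,0,0,0],
    [0.001,0,0,0,0,0],
    [0.001,0,0,0,0,0],
    [0.001,0,0,0,0,0],
  ],
  jaw=-0.1,
)

```text
time_s: 30.58
position: [0.5365, 0.1379, 0.0767]
tcp_rot: [[0.052, 0.999, -0.001], [0.999, -0.052, -0.001], [-0.001, -0.001, -1.0]]
force: [-0.4, 0.1, 0.0]
opening: 0.436
```

```bash
python3 - <<'E'
from p import *
s=bot.read_state(); print(s["position"],s["force"],s["opening"])
plan(W(T,[-.050,.1229,.20])[0],-3.2)
E
```

```text
[0.53652096 0.13792315 0.07668263] [-0.43976024  0.11865559  0.02989289] 0.4362857017490358
full [0.623, -0.2463, -0.6168, -0.0002, 0.0009, 1.0023] t 30.57
rows 2.9139947980736003 turn rows 8.430564314226057
```

carry_out(
  targets=[
    [0,0,-0.08,0,0,0],
    [0,0,-0.3,0,0,0],
    [0,0,-0.6,0,0,0],
    [0.1,-0.05,-0.62,0,0,0.1],
    [0.25,-0.1,-0.62,0,0,0.22],
    [0.4,-0.17,-0.62,0,0,0.34],
    [0.55,-0.22,-0.62,0,0,0.46],
    [0.62,-0.246,-0.62,0,0,0.58],
    [0.623,-0.246,-0.62,0,0,0.7],
    [0.623,-0.246,-0.62,0,0,0.82],
    [0.623,-0.246,-0.62,0,0,0.93],
    [0.623,-0.246,-0.62,0,0,1.0],
    [0.623,-0.246,-0.62,0,0,1.0],
  ],
)

```text
time_s: 32.2
position: [0.4941, 0.2651, 0.2017]
tcp_rot: [[0.999, -0.051, 0.0], [-0.051, -0.999, -0.0], [0.0, 0.0, -1.0]]
force: [-0.7, -0.6, 0.2]
opening: 0.451
```

```bash
python3 - <<'E'
from p import *
s=bot.read_state(); print(s["position"],s["force"],s["opening"])
plan(W(T,[-.050,.1229,.0745])[0],-3.2)
E
```

```text
[0.49411488 0.26508518 0.2016837 ] [-0.70881363 -0.61920453  0.24578234] 0.4508702370334201
full [-0.0007, 0.0003, 0.6359, 0.0001, -0.0001, 0.0031] t 32.2
rows 2.034881459348431 turn rows 0.02610188520423292
```

carry_out(
  targets=[
    [0,0,0.2,0,0,0.003],
    [0,0,0.4,0,0,0.003],
    [0,0,0.55,0,0,0.003],
    [0,0,0.62,0,0,0.003],
    [0,0,0.636,0,0,0.003],
    [0,0,0.636,0,0,0.003],
  ],
)

```text
time_s: 32.95
position: [0.4948, 0.2653, 0.0753]
tcp_rot: [[0.998, -0.055, 0.002], [-0.055, -0.998, 0.0], [0.002, -0.0, -1.0]]
force: [-0.6, -0.1, 0.7]
opening: 0.447
```

```bash
python3 - <<'E'
from p import *
s,im=shoot("wrist","w20"); print(s["position"],s["time_s"],s["opening"],s["force"])
crop("w20",110,200,225,370,5.5,"w20c")
print(T[:3,:3].T@(s["position"]-T[:3,3]))
E
```

```text
[0.49484861 0.26529323 0.07531611] 32.95 0.44696365342974714 [-0.55297299 -0.07242711  0.6855275 ]
[-0.04915066  0.12322699  0.07531611]
```

View pics/w20c.png

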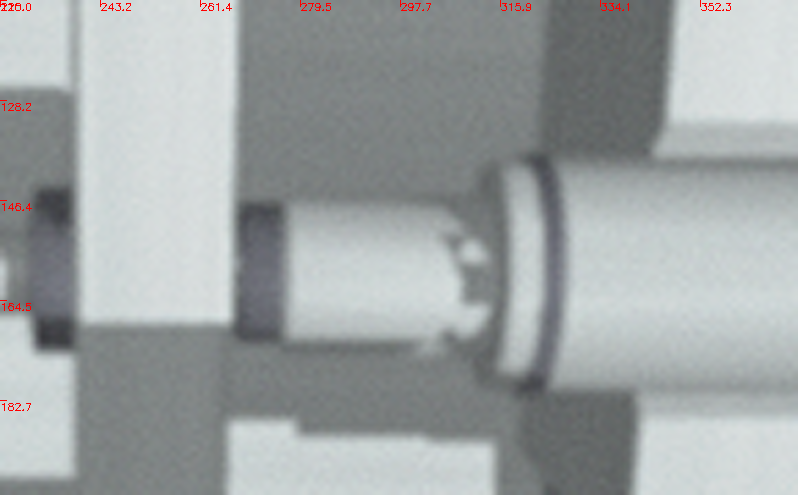

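View pics/w20.png

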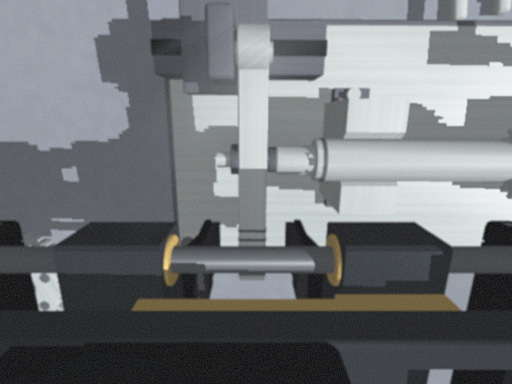

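carry_out(
  targets=[
    [0,0,0,0,0,0],
    [0,0,0,0,0,0],
    [0,0,0,0,0,0],
    [0,0,0,0,0,0],
  ],
  jaw=-1,
)

```text
time_s: 33.5
position: [0.4951, 0.2655, 0.0758]
tcp_rot: [[0.998, -0.056, 0.003], [-0.056, -0.998, 0.001], [0.003, -0.001, -1.0]]
force: [0.6, 0.3, 1.9]
opening: 0.155
```

```bash
python3 - <<'E'
from p import *
s=bot.read_state(); print(s["position"],s["opening"],s["force"]); p0=T[:3,:3].T@(s["position"]-T[:3,3]); print(p0)
h=np.array([.05,.0716]); v=p0[[0,2]]-h; r=np.hypot(*v); th0=np.arctan2(v[1],-v[0]); print(r,th0)
for th in np.linspace(th0,1.85,17)[1:]:
    q=np.array([h[0]-r*np.cos(th),p0[1],h[1]+r*np.sin(th)]); print(round(th,2),rows(W(T,q)[0],np.array(s["tcp_rot"]),s)[:3])
E
```

```text
[0.49508656 0.26554658 0.07584224] 0.15474097932298164 [0.60555736 0.32918906 1.87547202]
[-0.04892731  0.1234933   0.07584224]
0.09901822803113783 0.04285614734552031
0.16 [0.0057, -0.0001, -0.0556]
0.27 [0.0176, -0.0001, -0.1102]
0.38 [0.0356, -0.0002, -0.1631]
0.49 [0.0594, -0.0002, -0.2137]
0.61 [0.0888, -0.0002, -0.2612]
0.72 [0.1234, -0.0003, -0.3051]
0.83 [0.1627, -0.0003, -0.3449]
0.95 [0.2062, -0.0003, -0.3799]
1.06 [0.2534, -0.0003, -0.4099]
1.17 [0.3037, -0.0003, -0.4343]
1.29 [0.3564, -0.0003, -0.4529]
1.4 [0.4108, -0.0003, -0.4655]
1.51 [0.4663, -0.0003, -0.4718]
1.62 [0.5222, -0.0003, -0.4718]
1.74 [0.5778, -0.0002, -0.4656]
1.85 [0.6323, -0.0002, -0.4531]
```

carry_out(
  targets=[
    [0.002,0,-0.025,0,0,0],
    [0.006,0,-0.055,0,0,0],
    [0.018,0,-0.11,0,0,0],
    [0.036,0,-0.163,0,0,0],
    [0.06,0,-0.214,0,0,0],
    [0.089,0,-0.261,0,0,0],
    [0.123,0,-0.305,0,0,0],
    [0.163,0,-0.345,0,0,0],
    [0.206,0,-0.38,0,0,0],
    [0.253,0,-0.41,0,0,0],
    [0.304,0,-0.434,0,0,0],
    [0.356,0,-0.453,0,0,0],
    [0.411,0,-0.466,0,0,0],
    [0.466,0,-0.472,0,0,0],
    [0.522,0,-0.472,0,0,0],
    [0.578,0,-0.466,0,0,0],
    [0.632,0,-0.453,0,0,0],
    [0.64,0,-0.451,0,0,0],
    [0.64,0,-0.451,0,0,0],
  ],
)

```text
time_s: 35.88
position: [0.6253, 0.2577, 0.1675]
tcp_rot: [[0.998, -0.056, 0.008], [-0.056, -0.998, 0.0], [0.008, -0.001, -1.0]]
force: [0.1, -0.3, 4.5]
opening: 0.157
```

```bash
python3 - <<'E'
from p import *
s,im=shoot("side","s21"); print(s["position"],s["time_s"],s["opening"],s["force"])
print(T[:3,:3].T@(s["position"]-T[:3,3])); crop("s21",90,220,190,320,4.5,"s21c")
E
```

```text
[0.62527533 0.25768353 0.16751835] 35.875 0.15707885845630942 [ 0.07968347 -0.27453184  4.46182903]
[0.08149759 0.12295537 0.16751835]
```

View pics/s21c.png

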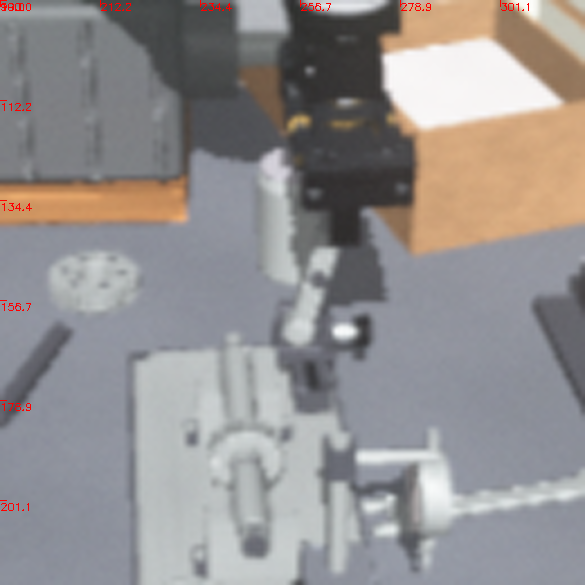

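Stop up past upright (bar leans back, ~1.88 rad). Release and retreat upward.

carry_out(
  targets=[
    [0,0,0,0,0,0],
    [0,0,0,0,0,0],
    [0,0,0,0,0,0],
    [0,0,0,0,0,0],
  ],
  jaw=-0.1,
)

```text
time_s: 36.42
position: [0.6251, 0.2578, 0.1672]
tcp_rot: [[0.998, -0.056, 0.008], [-0.056, -0.998, 0.0], [0.008, -0.001, -1.0]]
force: [-0.3, -0.1, 0.4]
opening: 0.431
```

carry_out(
  targets=[
    [0,0,-0.1,0,0,0],
    [0,0,-0.35,0,0,0],
    [0,0,-0.6,0,0,0],
    [-0.3,0.1,-0.7,0,0,-0.1],
    [-0.6,0.3,-0.7,0,0,-0.22],
    [-0.8,0.6,-0.7,0,0,-0.34],
    [-0.8,0.8,-0.7,0,0,-0.46],
    [-0.8,0.8,-0.7,0,0,-0.58],
    [-0.8,0.8,-0.7,0,0,-0.7],
    [-0.8,0.8,-0.7,0,0,-0.8],
    [-0.8,0.8,-0.7,0,0,-0.9],
    [-0.8,0.8,-0.7,0,0,-1.0],
    [-0.8,0.8,-0.7,0,0,-1.0],
  ],
)

```text
time_s: 38.05
position: [0.4553, 0.1069, 0.3059]
tcp_rot: [[0.057, 0.998, 0.008], [0.998, -0.057, 0.0], [0.001, 0.008, -1.0]]
force: [0.4, 1.1, 0.9]
opening: 0.45
```

```bash
python3 - <<'E'
from p import *
s,im=shoot("wrist","w22"); print(s["position"],s["time_s"],s["opening"],s["force"])
shoot("side","s22"); crop("s22",100,384,90,350,2.1,"s22c")
shoot("top","t22"); crop("t22",100,310,130,480,2.2,"t22c")
crop("w22",0,230,150,450,2.6,"w22c")
E
```

```text
[0.45532328 0.10689733 0.30589978] 38.05 0.45019287347222864 [0.41234792 1.11794839 0.87019688]
```

View pics/w22c.png

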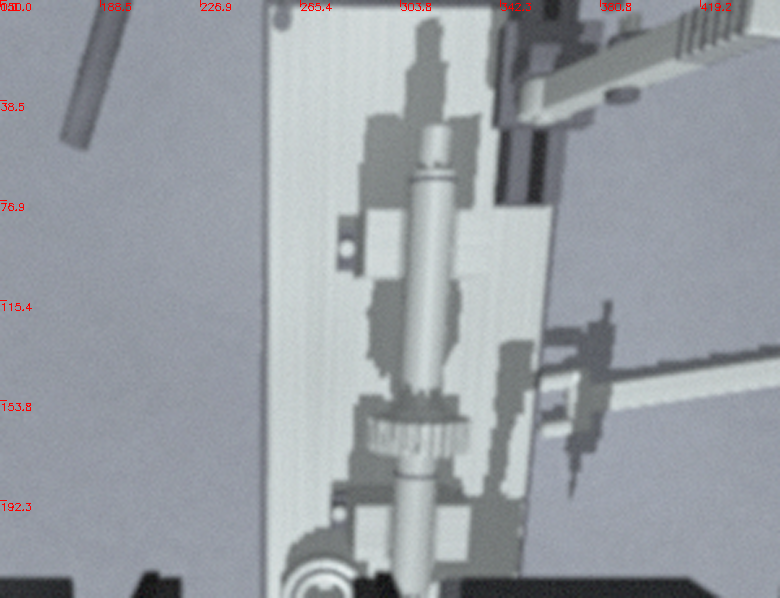

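View pics/s22c.png

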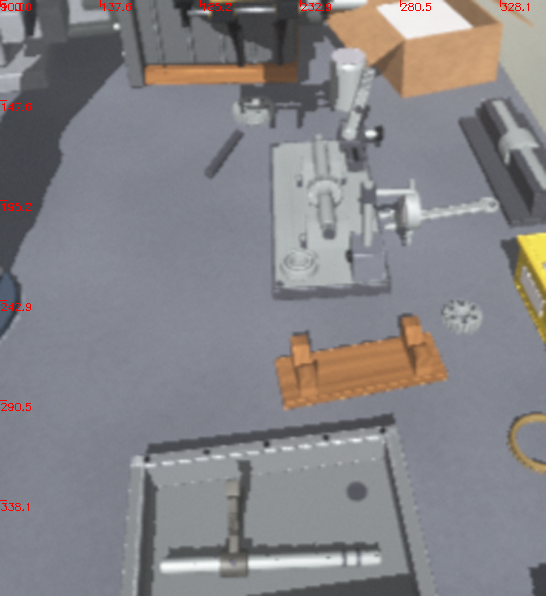

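View pics/t22c.png

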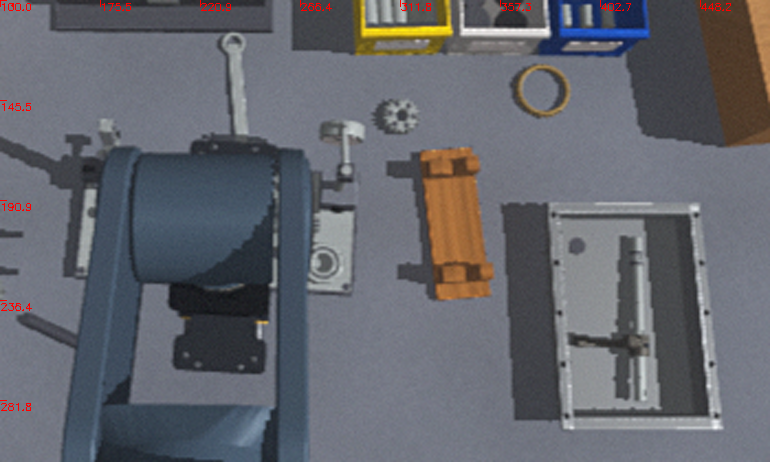

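```bash
python3 - <<'E'
from p import *
s=loadst("w22");c=cam("wrist",s)
print("tip",(T[:3,:3].T@(back(c,(318.2,48.3),.0786)-T[:3,3])*1000).round(1))
crop("t22",180,310,370,470,6,"t22d"); crop("s22",280,384,140,300,5,"s22d")
E
```

```text
tip [  0.2 111.   78.6]
```

View pics/t22d.png

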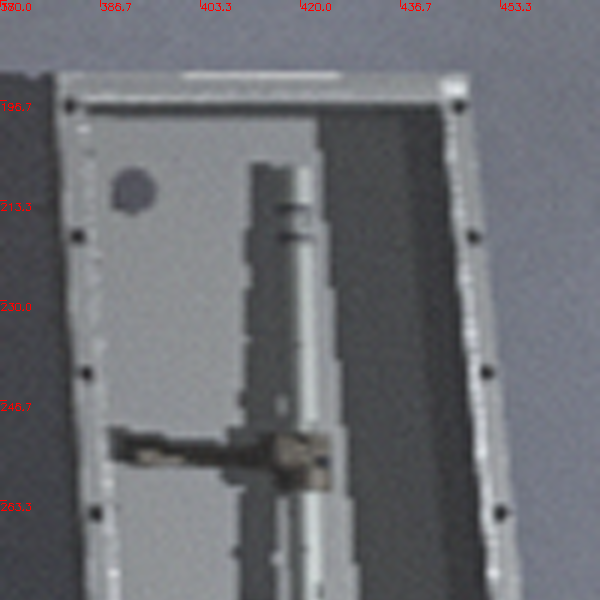

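View pics/s22d.png

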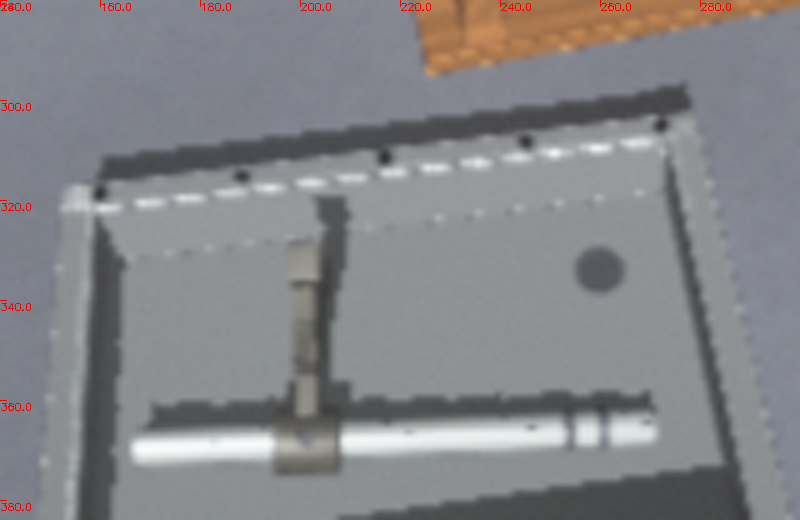

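```bash
python3 - <<'E'
from p import *
def tri(a,b):
    A=[]
    for n,uv in (("top",a),("side",b)):
        K,V=cam(n); M=K@V[:3]
        for i in (0,1): A.append(M[i]-uv[i]*M[2])
    A=np.array(A); return np.linalg.lstsq(A[:,:3],-A[:,3],rcond=None)[0]
print(tri((389.2,253.3),(200.6,329)), tri((389.2,254.5),(200.6,334)))
print("hub", tri((420,256.5),(201.5,368)))
c=cam("top")
for uv in [(389.2,253.3)]:
    for z in (.01,.03,.045,.06): print(z,back(c,uv,z).round(4))
E
```

```text
[ 0.38729024 -0.31278848  0.02025345] [ 0.38510828 -0.31708915  0.00791542]
hub [ 0.38244476 -0.40037517  0.01814515]
0.01 [ 0.3921 -0.3165  0.01  ]
0.03 [ 0.3918 -0.3091  0.03  ]
0.045 [ 0.3916 -0.3036  0.045 ]
0.06 [ 0.3915 -0.2981  0.06  ]
```

```bash
python3 - <<'E'
from rig import bot
print(bot.hand_in(), bot.read_state()["time_s"])
E
```

```text
the job is handed in; nothing more can be done
the job is handed in; nothing more can be done
```

The job is done and handed in at about 38 s of the 72 s allowed.

- **Selector rod:** I lifted it with its fork out of the V-blocks and lowered it into the parts pan. The fork rolled in the grip as its prong met the pan floor. In the last pictures it lies wholly inside. The outer end of the fork measured about 20 mm up and about 14 mm in from the side wall, so it is not on the rim.
- **Gearbox shaft:** I laid it in both V-blocks with the spigot towards the stop. I pinched the stop down and slid the shaft about 14 mm until it would move no further.
- **Contact with the setting screw:** With most of the shaft's weight taken off the V-blocks, the shaft did not move at about 6.6 N along its length. I eased that off, released it at about 4–5 N, and the wrist picture showed the spigot end against the screw head with no visible gap.
- **Flip stop:** I pinched it back up past upright to about 1.9 rad, and it stayed there when released.
- **Last checks:** The shaft tip measured 111.0 mm along the rig after the flip. The screw face had measured 111.5 to 112 mm. The camera is only good to about 2 mm, so a shift smaller than that would not show. The other parts on the bench looked undisturbed, and the arm ended clear of everything.

No check failed. The only disagreement was the small one between those two camera readings.

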